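# Free the candle snuffer from the tilt-out bin

## Robot

A 6-joint arm with a two-finger parallel gripper is mounted at the origin on the work surface. World frame = base frame: x ahead of the robot, y to its left, z up, the work surface at z = 0. Lengths are in m, angles in rad, forces in N, time in s.
With the tool pointing down it reaches from about 0.3 to 0.875 m from the base axis. Payload 6.4 kg.
Tool frame: the origin (TCP) lies at the very end of the fingers, on their centre line; the grasp point (between the pads) lies 19 mm behind it (env.grasp_offset is the z of the grasp point in the tool frame, in m); z points along the fingers, y is the direction in which the jaws open and shut (so a half turn about z gives the same grasp; the last joint's range is limited). The gripper opens to 85 mm and grips with 20 to 120 N. Pads are 22 mm wide; open, the fingers measure 114 mm over their backs; the gripper's body (76 mm by 85 mm) begins 54 mm behind the grasp point. The pads swing forward as they close: fully open they stand 13 mm farther back than shut.
Start: joints at [-1.395, 0.181, 1.607, -0, 1.354, -0.206], TCP at [0.214, -0.534, 0.192] pointing down, gripper open.
Joint ranges: [-2.99, 2.99], [-0.89, 2.07], [0.3, 2.58], [-1.14, 4.28], [0, 2.63], [-3.12, 3.12]. Speed limits (rad/s): [2.57, 2.57, 3.01, 3.14, 3.14, 3.14].

## Interface

Orientations are given as a rotation vector (axis times angle).
In Python, from cell import get_obs, viewer, job, look_for, env gives the robot as it stands.
- The arm moves only by the tool servo_tool, never from a script. Its arguments are lists of equal length, an entry for each row: "xyz": the shift along the tool's x, y, z in units of 25 mm (1.0 is 25 mm), a list of three; "twist": the turn about the tool's z in units of 8 degrees (1.0 is 8 degrees); "hand": the opening, from 0 (shut) to 1 (fully open). In form: {"xyz": [[tx, ty, tz], ...], "twist": [twist, ...], "hand": [hand, ...]}. A call has exactly 5 rows; each row shifts and turns the pose as measured when the row begins, along the tool's axes as they then stand; what a row does not reach is not made up. A row lasts 1/10 s, in which the tool goes at most 50 mm and 8.59 degrees, less where a joint would pass 70% of its speed; a pose out of reach is approached as far as the arm can. A call is refused whole if a number of a shift passes 1 or a number of a turn 1, either way. A call with a gripper value outside its range is refused whole. The fingers move at their own pace and stop on an object; "newtons" is the grip in N (left out, the last holds). Time passes only in rows, so rows that do not move let the fingers close, or fill a call up. It gives the time, the measured TCP pose, the force and the opening at its end, in the units of the state.
- get_obs(): the state, without advancing time (a new reading comes with each control period).
- viewer.get_image(name): name is "side" or "top" or "wrist"; returns a dict with "pixels" (400x640x3 uint8, blue, green, red), "K" (3x3 intrinsics, pixels), "dist_coeffs" ([k1, k2, p1, p2, k3] as OpenCV has them; the pictures are not rectified), "pose" (4x4, takes a point from camera to world coordinates). Camera axes: x right, y up, looking along -z (the intrinsics and any distortion apply to the point x, -y, -z); pixel columns grow to the right and rows downward; lengths in m; the calibration is good to about 2 mm. A picture is of the moment at which its call begins. There is no depth.
- job.sign_off(): hands the job in, once; it reports no verdict.
Trained networks look in a picture, given as the dict that the camera call returned (one of the last four; its "shot" number tells which), for a name from the list of things; names that differ only in an ending like _2 or _b are one class to them, and where a whole thing is asked for, a point or a joint stands for the part that bears it (a point fixed in the world has none). Each returns a list of dicts, best first, with "p" (0 to 1); they miss things now and then, are a little off and sometimes report something else, mostly with a low value. They report only what shows in the picture. A call takes as long as a camera call. They do not tell look-alikes from the thing itself.
- look_for(query, picture): "rect" ([left, top, right, bottom] in pixels, round what is visible of it).
The state is a dict: "time": time; "joint_pos": joint angles; "dq": joint speeds; "tau": joint torques, N m; "position": TCP position; "tool_rot": TCP orientation; "contact_force": force on the tool from outside, world axes, zero at the start; "wrist_torque": the same for the moment, N m; "opening": finger opening in m.
Only numpy, scipy, OpenCV 4.12 (cv2) and the standard library are available. Lean on these libraries where they do the work, as an engineer would, in place of code of your own. Each camera call takes 0.05 s, during which the arm holds its last target.

## Task

Get the window shelf ready for the candles: first take the dreidel that lies on the bamboo bin's deck, lay it on its side in the free place on the mat, in line and parallel with the other two so that the three make one neat row, and let go of it. Then fetch the long candle snuffer out of the bin: it is longer than the bin's mouth, so tip its bell end up and draw it out diagonally from under the deck, and finish while holding it still in the gripper, all of it a few centimetres higher than the bin and touching nothing else. Leave everything else where it stands.

Things in the scene. Friction and masses are not known exactly. Their poses are not given: they have to be found in the camera images.
- bin: Fixed bamboo bin, long along its x axis, outside 282 x 156 mm. Origin: centre of its underside; +x points to its open end, away from the robot. Floor 6 mm thick, side walls 80 mm high; inside 270 mm long (local x -135 to +135 mm at the floor), 140 mm wide. The panel at +x leans outward by 0.13 rad; its top edge is 88 mm high, at local x +143 to +155 mm.
- bin_mouth (a point): Centre of the bin's open mouth, local (60, 0, 80) mm, level with the rim. The mouth runs from local x -15 to about +140 mm, over the inner width. Nearer than -15 mm a flat deck (underside 74 mm, top 80 mm above the shelf) closes the bin over its full width.
- snuffer: Loose candle snuffer, about 80 g, 244 mm long, lying level on the bin's floor, pommel end under the deck, bell end in the mouth. Origin: under its middle, at floor level; x along the handle to the bell, z up. Straight wooden handle 14 x 14 mm, 205 mm long, its axis 16 mm above the origin; centre of mass about 12 mm from the middle towards the bell.
- snuffer_bell (a point): Centre line of the snuffer's steel bell where the handle's axis meets it, local (107.5, 0, 16) mm; the bell is 26 mm across at its lower rim and reaches 16 mm below and 10 mm above this point.
- snuffer_pommel (a point): Centre of the snuffer's wooden ball pommel, radius 16 mm, local (-107.5, 0, 16) mm.
- mat: Fixed silicone mat, 120 mm (x) by 250 mm (y, along the row), 4 mm thick. Origin: centre of its underside. Two dreidels lie on it at about local y = 0 and +75 mm, their long axes along the mat's x.
- mat_free (a point): The free third place of the row, on the mat's top face, at local (0, -75, 4) mm.
- dreidel_c: Loose acrylic dreidel to be moved, 40 g, lying on its side on the bin's deck, the stem pointing any way. 34 mm cube body, with a 15 mm long pointed nose at +x and a stem 8 mm thick and 22 mm long at -x; x is its long, level axis. Origin: centre of the underside of the cube.
- dreidel_c_center (a point): Centre of the cube body of that dreidel, 17 mm above its underside.
- dreidel_a: Like dreidel, already in the middle place of the row on the mat; origin under its cube.
- dreidel_b: Like dreidel, already in the end place of the row (local y = +75 mm on the mat); origin under its cube.
- canister: Bystander: small steel canister, 50 mm across, 62 mm high; origin at the centre of its foot.
- menorah: Bystander: chrome menorah, 260 mm wide along its y axis, 185 mm high; origin at the centre of its foot.
- tin: Bystander: flat tin 60 x 95 x 22 mm; origin under its centre.
- jar: Bystander: amber glass jar, 66 mm across, 85 mm high; origin at the centre of its foot.
Things that resemble listed ones, but are neither listed nor needed, are in the scene too. Of the things like the snuffer, leave any that is white; of the rest the smaller one is meant.

How it is judged:
By the outcome, as a careful person would: the job done as asked, in the order asked, and still so for the second after the job is handed in, while the arm keeps its last pose, push and grip.
It also fails if it takes over 54 s, if anything falls off the work surface, if the arm or the gripper's body presses on something with over 40 N, if the wrist force passes 120 N, or if a joint passes its speed limit or range.

## Working session

There is one attempt and no reset: what is moved stays moved. The work goes in short steps, Python scripts to look and compute and a tool call to move; the robot and the scene stay as the last step left them, time stands still between calls to the robot, and variables do not carry over. Pictures are saved under pics/ and viewed, and the job is handed in when it is done.

Besides the shell and the picture viewer there is one more tool, called after ">>>" in YAML: its name, and indented under it one key for each argument. servo_tool: Moves the arm, as the interface text tells. Its arguments: {"type":"object","properties":{"xyz":{"type":"array"},"twist":{"type":"array"},"hand":{"type":"array"},"newtons":{"type":"number"}},"required":["xyz","twist","hand"]}

```bash
ls -la; mkdir -p pics
python3 - <<'E'
from cell import get_obs, viewer, job, look_for, env
import cv2
print(get_obs(), env.grasp_offset)
for n in ["side","top","wrist"]:
    im=viewer.get_image(n); cv2.imwrite(f"pics/{n}0.png",im["pixels"]); print(n,im["K"],im["dist_coeffs"],im["pose"],im["shot"])
    import numpy as np, pickle
    pickle.dump(im,open(f"{n}0.pkl","wb"))
    for q in ["bin","snuffer","snuffer_bell","snuffer_pommel","mat","dreidel_c","canister","menorah","tin","jar"]:
        r=look_for(q,im); print(q,[(np.round(d["rect"]).astype(int).tolist(),round(d["p"],2)) for d in r[:5]])
E
```

```text
total 12
drwxr-xr-x  3 agent agent 4096 Dec  7 14:43 .
drwxr-xr-x 23 root  root  4096 Dec  7 14:43 ..
drwxr-xr-x  2 agent agent 4096 Dec  7 14:43 pics
{'time': 0.0, 'joint_pos': array([-1.39532058e+00,  1.81566768e-01,  1.60796838e+00,  2.47606377e-05,
        1.35379864e+00, -2.06298966e-01]), 'dq': array([ 1.21539068e-03,  8.96780485e-04, -1.57865994e-03,  1.60798417e-05,
       -4.58685522e-04, -7.95741446e-04]), 'tau': array([-3.54855647e-04, -4.44869435e+01, -3.51337874e+01, -4.34445365e-04,
        9.11877461e-03,  1.30589956e-05]), 'position': array([ 0.21414473, -0.53299001,  0.19128889]), 'tool_rot': array([-3.08282225e+00, -5.95716536e-01, -8.00740729e-05]), 'contact_force': array([-0.11919259,  0.43002702, -0.28919834]), 'wrist_torque': array([0.00266314, 0.00483107, 0.07095715]), 'opening': 0.08536261875369543} -0.0187
side [[498.2935039    0.         311.96599259]
 [  0.         498.2935039  193.60910087]
 [  0.           0.           1.        ]] [0.02919537 0.         0.         0.         0.        ] [[-0.84163861  0.37159434 -0.39186999 -0.12160049]
 [-0.53976878 -0.
[... 1734 characters left out ...]
.67)]
menorah [([425, 159, 490, 219], 0.64)]
tin [([261, 214, 287, 230], 0.78)]
jar [([214, 120, 237, 142], 0.79)]
wrist [[305.40876847   0.         317.84406338]
 [  0.         305.40876847 197.1247567 ]
 [  0.           0.           1.        ]] [-0.01824725  0.          0.          0.          0.        ] [[ 0.37285288  0.88811243  0.26876948  0.28381573]
 [-0.9278887   0.35630204  0.10986998 -0.50683931]
 [ 0.00181378 -0.29035351  0.95691774  0.37429077]
 [ 0.          0.          0.          1.        ]] 3
bin []
snuffer [([68, 3, 156, 248], 0.94)]
snuffer_bell []
snuffer_pommel [([68, 1, 158, 244], 0.71)]
mat []
dreidel_c []
canister []
menorah [([447, 0, 496, 13], 0.81)]
tin []
jar []
```

View pics/side0.png

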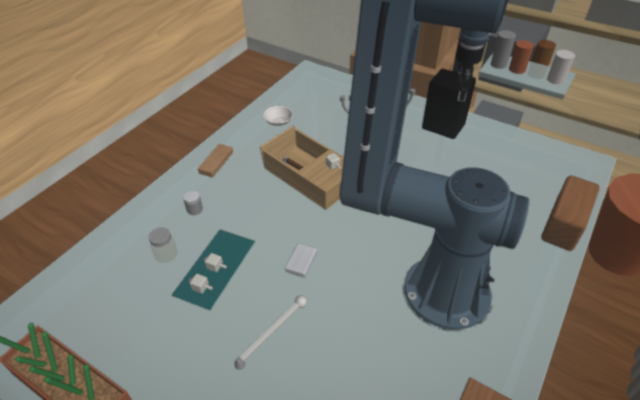

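View pics/top0.png

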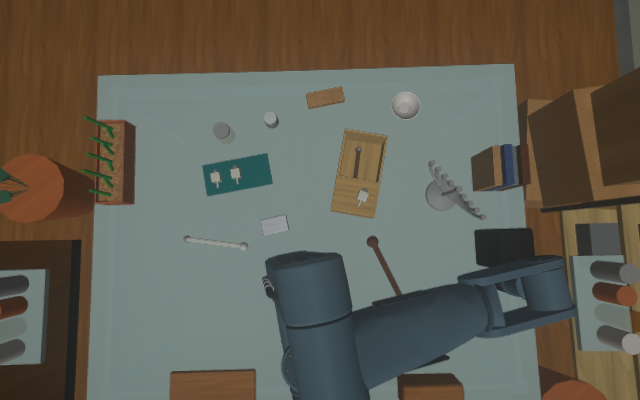

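View pics/wrist0.png

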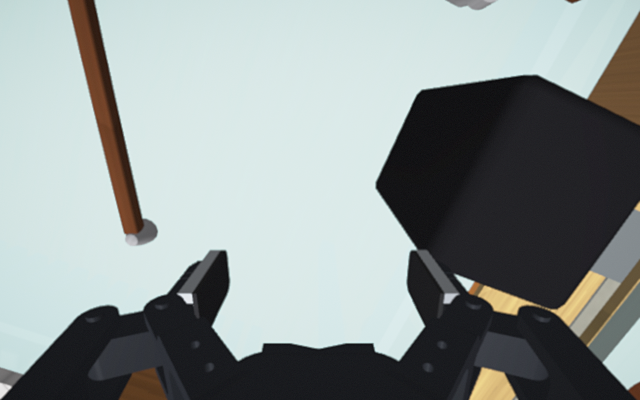

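Run:
```python
import cv2,numpy as np
a=cv2.imread("pics/side0.png")[115:220,250:350]; b=cv2.imread("pics/top0.png")[115:230,320:400]
a=cv2.resize(a,None,fx=5,fy=5,interpolation=cv2.INTER_CUBIC);cv2.imwrite("pics/sc.png",a)
b=cv2.resize(b,None,fx=5,fy=5,interpolation=cv2.INTER_CUBIC);cv2.imwrite("pics/tc.png",b)
```

```text
(no output)
```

View pics/sc.png

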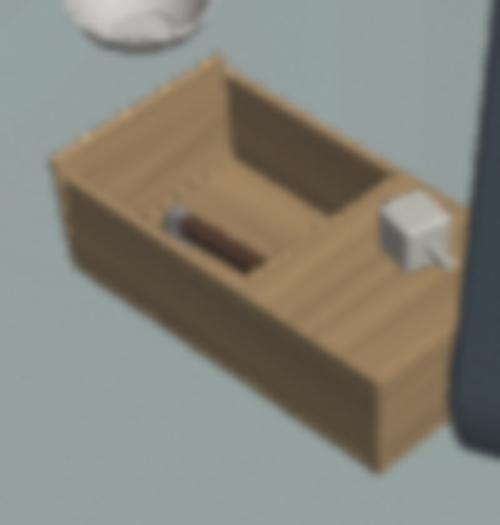

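View pics/tc.png

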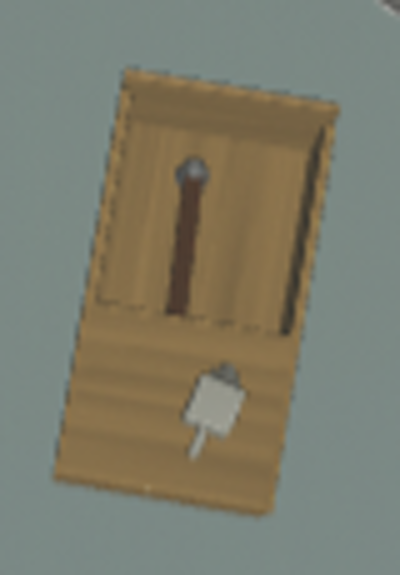

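The pictures show three snuffer-like things: a white one on the shelf at top (215,242), a larger brown one on the shelf at top (385,265), and a small brown one in the bin at top (357,163), side (292,160). White is excluded, and of the two brown ones the smaller is meant, so it is the one in the bin. The 5x crop confirms a brown handle running under the deck with a steel bell in the mouth. The dreidel to move is on the deck at top (362,197). The free mat place is the right-hand end of the mat in the top view, around (257,171).

```bash
cat > h.py <<'E'
import numpy as np, cv2, pickle
from scipy.spatial.transform import Rotation as R
def ray(im,uv):
    p=cv2.undistortPoints(np.array([[uv]],float),im["K"],np.array(im["dist_coeffs"]))[0,0]
    T=np.array(im["pose"]); d=T[:3,:3]@np.array([p[0],-p[1],-1.0]); return T[:3,3],d
def onz(im,uv,z):
    o,d=ray(im,uv); return o+d*(z-o[2])/d[2]
def proj(im,P):
    T=np.array(im["pose"]); c=(np.atleast_2d(P)-T[:3,3])@T[:3,:3]
    c=c*np.array([1,-1,-1]); return cv2.projectPoints(c,np.zeros(3),np.zeros(3),im["K"],np.array(im["dist_coeffs"]))[0][:,0]
def tri(obs):
    A=np.zeros((3,3));b=np.zeros(3)
    for im,uv in obs:
        o,d=ray(im,uv);d=d/np.linalg.norm(d);M=np.eye(3)-np.outer(d,d);A+=M;b+=M@o
    return np.linalg.solve(A,b)
def fr(x,y,yaw,P,z=0):
    c,s=np.cos(yaw),np.sin(yaw);P=np.atleast_2d(P);return np.c_[x+c*P[:,0]-s*P[:,1],y+s*P[:,0]+c*P[:,1],z+P[:,2]]
E
python3 - <<'E'
from h import *
t=pickle.load(open("top0.pkl","rb")); s=pickle.load(open("side0.pkl","rb"))
from scipy.optimize import least_squares
# crop->pixel: x/5+off
c=lambda x,y,ox,oy:((x+.5)/5-.5+ox,(y+.5)/5-.5+oy)
# near corners z=.08 (-.141,+-.078); far panel top outer (.155,+-.078,.088)
tp=[(c(54,478,320,115),(-.141,.078,.08)),(c(272,514,320,115),(-.141,-.078,.08)),(c(124,68,320,115),(.155,.078,.088)),(c(340,103,320,115),(.155,-.078,.088))]
sp=[(c(380,385,250,115),(-.141,.078,.08)),(c(380,474,250,115),(-.141,.078,0)),(c(52,160,250,115),(.155,.078,.088)),(c(217,55,250,115),(.155,-.078,.088)),(c(74,262,250,115),(.141,.078,0))]
def f(q):
    return np.concatenate([(proj(t,fr(*q,P))[0]-uv) for uv,P in tp]+[(proj(s,fr(*q,P))[0]-uv) for uv,P in sp])
r=least_squares(f,[.55,-.1,0]); print("bin",r.x,np.round(r.fun,1))
for n,uv,z in [("dre cube c",c(216,403,320,115),.08+.034),("stem",c(195,458,320,115),.097),("nose",c(228,368,320,115),.097),("bell",c(191,165,320,115),.032),("handle edge",c(176,314,320,115),.029)]:
    P=onz(t,uv,z); b=np.array(P)-[r.x[0],r.x[1],0]; print(n,P,"binlocal",b[:2]@np.array([[np.cos(r.x[2]),-np.sin(r.x[2])],[np.sin(r.x[2]),np.cos(r.x[2])]]))
E
python3 - <<'E'
import cv2,numpy as np
a=cv2.imread("pics/side0.png")[225:315,165:260]; b=cv2.imread("pics/top0.png")[145:200,195:280]
cv2.imwrite("pics/sm.png",cv2.resize(a,None,fx=6,fy=6,interpolation=cv2.INTER_CUBIC))
cv2.imwrite("pics/tm.png",cv2.resize(b,None,fx=8,fy=8,interpolation=cv2.INTER_CUBIC))
E
```

```text
bin [ 0.54719379 -0.18640712 -0.19934549] [-0.2 -0.5  0.1 -0.1 -0.1 -0.3  0.1 -0.1  0.4  0.1  0.3  0.7 -0.7 -0.6
  0.6 -1.   0.1  1.2]
dre cube c [ 0.46907424 -0.1947208   0.114     ] binlocal [-0.07492616 -0.02361888]
stem [ 0.43288121 -0.18058353  0.097     ] binlocal [-0.11320201 -0.01692881]
nose [ 0.49510305 -0.2058      0.097     ] binlocal [-0.04721883 -0.02932425]
bell [ 0.65486704 -0.191604    0.032     ] binlocal [0.10657006 0.01622835]
handle edge [ 0.54446793 -0.17693583  0.029     ] binlocal [-0.00454746  0.00874393]
```

View pics/sm.png

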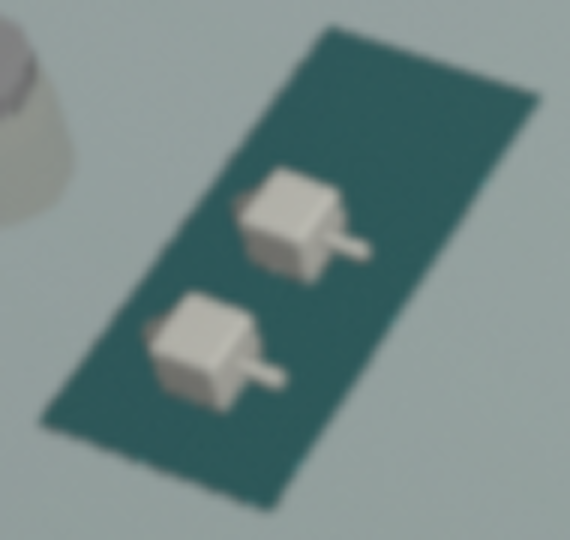

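View pics/tm.png

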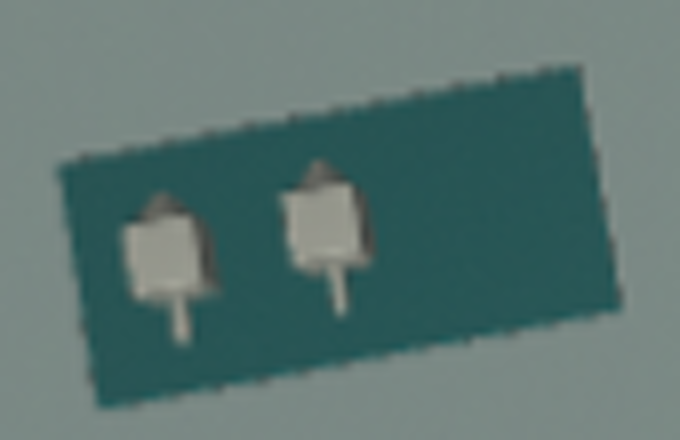

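Run:
```python
from h import *
t=pickle.load(open("top0.pkl","rb")); s=pickle.load(open("side0.pkl","rb"))
from scipy.optimize import least_squares
c=lambda x,y,ox,oy,k:((x+.5)/k-.5+ox,(y+.5)/k-.5+oy)
T=lambda x,y:c(x,y,195,145,8); S=lambda x,y:c(x,y,165,225,6)
tp=[(T(58,163),(.06,.125,.004)),(T(582,66),(.06,-.125,.004)),(T(622,310),(-.06,-.125,.004)),(T(98,408),(-.06,.125,.004))]
sp=[(S(40,422),(.06,.125,.004)),(S(332,25),(.06,-.125,.004)),(S(541,96),(-.06,-.125,.004)),(S(272,511),(-.06,.125,.004))]
def f(q): return np.concatenate([(proj(t,fr(*q,P))[0]-uv) for uv,P in tp]+[(proj(s,fr(*q,P))[0]-uv) for uv,P in sp])
r=least_squares(f,[.5,.2,0]); print("mat",r.x,np.round(r.fun,1)); x,y,w=r.x
print("free",fr(x,y,w,[(0,-.075,.004)]))
L=lambda P:(np.array(P[:2])-[x,y])@np.array([[np.cos(w),-np.sin(w)],[np.sin(w),np.cos(w)]])
def cube(name,tq,sq):
    # top-face corners order: nose-left, nose-right, stem-right, stem-left (local x+,y+ ...)
    loc=[(.017,.017,.034),(.017,-.017,.034),(-.017,-.017,.034),(-.017,.017,.034)]
    def f(q): return np.concatenate([(proj(t,fr(*q,P,z=.004))[0]-u) for u,P in zip(tq,loc) if u]+[(proj(s,fr(*q,P,z=.004))[0]-u) for u,P in zip(sq,loc) if u])
    r=least_squares(f,[x,y,w]); print(name,r.x,L(r.x),np.round(r.fun,1))
cube("a",[T(281,197),T(352,182),T(362,258),T(290,270)],[S(235,216),S(283,166),S(345,192),S(297,246)])
cube("b",[T(122,228),T(192,212),T(205,290),T(135,302)],[S(148,341),S(195,291),S(256,322),S(215,372)])
```

```text
mat [0.57272283 0.26382618 0.16342706] [-0.5  0.1 -0.7 -0.2 -0.   0.2 -0.3  0.5 -0.4 -0.5 -0.2 -0.5  0.8 -0.4
  0.  -0.1]
free [[0.58492537 0.18982552 0.004     ]]
a [0.57279281 0.26439779 0.08829936] [0.00016205 0.00055261] [-0.3 -0.5  0.   0.3 -0.3 -0.1 -0.6 -0.5  0.6  0.2 -0.  -0.3 -0.2 -0.2
  0.5 -0.2]
b [0.55979184 0.3371615  0.11406997] [-0.00082699  0.07446204] [-0.4 -0.2  0.1  0.5 -0.4 -0.1 -0.9 -0.3  0.3  0.7  0.1 -0.6  0.5 -1.3
 -0.2  0.2]
```

```bash
cat >> h.py <<'E'
def plan(P0,yaw0,P1,yaw1,n=None,hmax=1.0):
    """rows (tool units) straight line P0->P1, tool pointing down; yaw = world yaw of tool x"""
    P0=np.array(P0,float);P1=np.array(P1,float);D=P1-P0;dy=(yaw1-yaw0+np.pi)%(2*np.pi)-np.pi
    if n is None:
        n=max(1,int(np.ceil(max(np.linalg.norm(D)/.024,abs(np.degrees(dy))/8))))
    rows=[]
    for i in range(n):
        y=yaw0+dy*i/n; d=D/n
        a=np.array([np.cos(y),np.sin(y)]);b=np.array([np.sin(y),-np.cos(y)])
        rows.append([round(float(v),2)+0.0 for v in (d[:2]@a/.025,d[:2]@b/.025,-d[2]/.025,-np.degrees(dy/n)/8)])
    return rows
def yawof(o):
    M=R.from_rotvec(o["tool_rot"]).as_matrix(); return np.arctan2(M[1,0],M[0,0])
def pl(P1,yaw1,n=None):
    from cell import get_obs
    o=get_obs();rows=plan(o["position"],yawof(o),P1,yaw1,n)
    print("t",round(o["time"],2),"pos",o["position"].round(4),"yaw",round(yawof(o),4),"M",R.from_rotvec(o["tool_rot"]).as_matrix()[:,2].round(3),"open",round(o["opening"],4),"f",o["contact_force"].round(1))
    for i in range(0,len(rows),5):
        k=rows[i:i+5];print([r[:3] for r in k],[r[3] for r in k])
E
python3 - <<'E'
from h import *
t=pickle.load(open("top0.pkl","rb"))
for uv in [(431,163),(484,216),(440,195)]: print(onz(t,uv,.17),onz(t,uv,.02))
pl([.25,-.30,.25],.0);
E
```

```text
[ 0.56362327 -0.41655896  0.17      ] [ 0.59146715 -0.46078811  0.02      ]
[ 0.38475802 -0.57704307  0.17      ] [ 0.39054854 -0.64105927  0.02      ]
[ 0.45695577 -0.44004555  0.17      ] [ 0.47164798 -0.4871705   0.02      ]
t 1.65 pos [ 0.2142 -0.5336  0.1922] yaw 0.3818 M [-0.  0. -1.] open 0.0852 f [-0.1 -0.8 -0.1]
[[0.44, -0.74, -0.21], [0.41, -0.75, -0.21], [0.38, -0.77, -0.21], [0.36, -0.78, -0.21], [0.33, -0.79, -0.21]] [0.25, 0.25, 0.25, 0.25, 0.25]
[[0.3, -0.8, -0.21], [0.27, -0.81, -0.21], [0.25, -0.82, -0.21], [0.22, -0.83, -0.21], [0.19, -0.84, -0.21]] [0.25, 0.25, 0.25, 0.25, 0.25]
[[0.16, -0.84, -0.21]] [0.25]
```

>>> servo_tool:
  xyz:
    - [0.4, -0.75, -0.4]
    - [0.4, -0.75, -0.4]
    - [0.35, -0.8, -0.4]
    - [0.35, -0.8, -0.4]
    - [0.3, -0.8, -0.4]
  twist: [0.5, 0.5, 0.5, 0.5, 0.5]
  hand: [1, 1, 1, 1, 1]

```text
time: 2.15
position: [0.2342, -0.4258, 0.2415]
tool_rot: [-3.138, -0.026, 0.002]
contact_force: [-0.3, -0.4, 1.5]
opening: 0.0858
```

Run:
```python
from h import *
pl([.40,-.165,.24],-.39)
```

```text
t 2.15 pos [ 0.2342 -0.4258  0.2415] yaw 0.0169 M [-0.001  0.004 -1.   ] open 0.0858 f [-0.3 -0.4  1.5]
[[0.52, -0.79, 0.0], [0.5, -0.81, 0.0], [0.47, -0.82, 0.0], [0.45, -0.84, 0.0], [0.42, -0.85, 0.0]] [0.22, 0.22, 0.22, 0.22, 0.22]
[[0.39, -0.87, 0.0], [0.37, -0.88, 0.0], [0.34, -0.89, 0.0], [0.31, -0.9, 0.0], [0.28, -0.91, 0.0]] [0.22, 0.22, 0.22, 0.22, 0.22]
[[0.25, -0.92, 0.0], [0.22, -0.92, 0.0], [0.2, -0.93, 0.0]] [0.22, 0.22, 0.22]
```

>>> servo_tool:
  xyz:
    - [0.7, -1, 0]
    - [0.6, -1, 0]
    - [0.6, -1, 0]
    - [0.5, -1, 0]
    - [0.5, -1, 0]
  twist: [0.3, 0.3, 0.3, 0.3, 0.3]
  hand: [1, 1, 1, 1, 1]

```text
time: 2.65
position: [0.3172, -0.303, 0.2445]
tool_rot: [3.123, -0.323, 0.002]
contact_force: [0.1, 0.1, 0.8]
opening: 0.0856
```

>>> servo_tool:
  xyz:
    - [0.4, -1, 0]
    - [0.4, -1, 0]
    - [0.3, -1, 0]
    - [0.3, -1, 0]
    - [0.2, -0.9, 0]
  twist: [0.3, 0.3, 0.3, 0.3, 0.3]
  hand: [1, 1, 1, 1, 1]

```text
time: 3.15
position: [0.3937, -0.1918, 0.2455]
tool_rot: [3.068, -0.661, 0.007]
contact_force: [0.1, -0.9, -0.6]
opening: 0.0852
```

Run:
```python
from h import *
from cell import viewer
im=viewer.get_image("wrist");pickle.dump(im,open("w1.pkl","wb"));cv2.imwrite("pics/w1.png",im["pixels"])
pl([.469,-.195,.13],-.39)
```

```text
t 3.2 pos [ 0.3949 -0.1894  0.2455] yaw -0.4253 M [ 0.005 -0.003 -1.   ] open 0.0851 f [ 0.1  2.  -0.1]
[[0.47, -0.17, 0.77], [0.47, -0.17, 0.77], [0.47, -0.16, 0.77], [0.47, -0.16, 0.77], [0.47, -0.16, 0.77]] [-0.04, -0.04, -0.04, -0.04, -0.04]
[[0.47, -0.16, 0.77]] [-0.04]
```

View pics/w1.png

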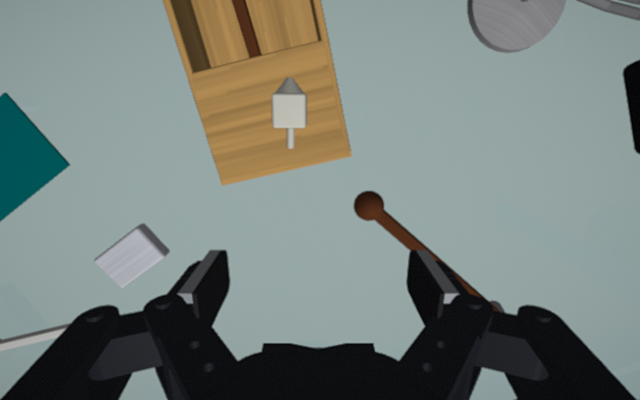

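Run:
```python
from h import *
a=cv2.imread("pics/w1.png")[0:190,155:360]
cv2.imwrite("pics/w1c.png",cv2.resize(a[65:160,95:165],None,fx=6,fy=6,interpolation=cv2.INTER_CUBIC))
cv2.imwrite("pics/w1d.png",cv2.resize(a,None,fx=3,fy=3,interpolation=cv2.INTER_CUBIC))
```

```text
(no output)
```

View pics/w1c.png

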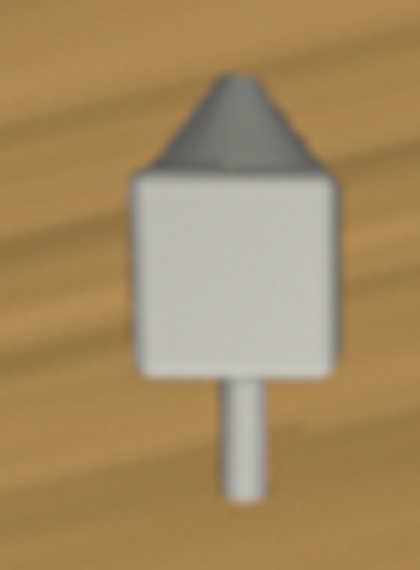

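View pics/w1d.png

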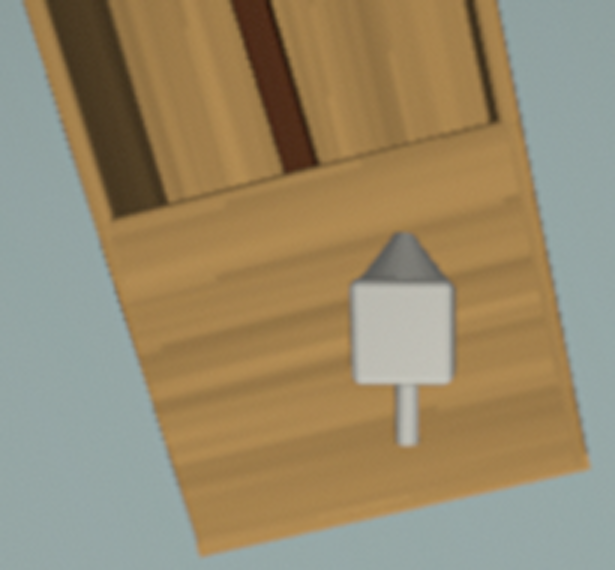

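Run:
```python
from h import *
from scipy.optimize import least_squares
w=pickle.load(open("w1.pkl","rb"))
c=lambda x,y,ox,oy,k:((x+.5)/k-.5+ox,(y+.5)/k-.5+oy)
A=lambda x,y:c(x,y,250,65,6); D=lambda x,y:c(x,y,155,0,3)
obs=[(A(132,175),(.017,.017,.034)),(A(338,175),(.017,-.017,.034)),(A(335,379),(-.017,-.017,.034)),(A(138,379),(-.017,.017,.034)),(A(237,74),(.032,0,.017)),(A(244,503),(-.039,0,.019))]
for z in (.08,):
    f=lambda q:np.concatenate([proj(w,fr(*q,P,z=z))[0]-uv for uv,P in obs])
    r=least_squares(f,[.47,-.195,-.4]);print("dre",r.x,r.fun.round(1))
obs2=[(D(202,554),(-.141,.078,.08)),(D(588,466),(-.141,-.078,.08)),(D(113,217),(-.015,.070,.08)),(D(497,124),(-.015,-.070,.08))]
f=lambda q:np.concatenate([proj(w,fr(*q,P))[0]-uv for uv,P in obs2])
r2=least_squares(f,[.547,-.186,-.2]);print("bin",r2.x,r2.fun.round(1))
for uv in [D(233,0),D(271,0),D(286,172),D(317,164)]: print(onz(w,uv,.029))
pl([*r.x[:2],.15],r.x[2])
```

```text
dre [ 0.46918738 -0.19544199 -0.43210527] [-0.7 -1.1 -0.1 -0.9  0.5  0.7 -0.5  0.5  0.5  1.   0.3 -0.1]
bin [ 0.54932158 -0.18802136 -0.20149744] [-0.9  1.1  0.8  1.  -0.2 -0.2  0.2 -1.4]
[ 0.60957886 -0.18289851  0.029     ]
[ 0.60351237 -0.19617543  0.029     ]
[ 0.54688594 -0.17300582  0.029     ]
[ 0.54437271 -0.18568618  0.029     ]
t 3.2 pos [ 0.3949 -0.1894  0.2455] yaw -0.4253 M [ 0.005 -0.003 -1.   ] open 0.0851 f [ 0.1  2.  -0.1]
[[0.47, -0.17, 0.64], [0.47, -0.17, 0.64], [0.47, -0.17, 0.64], [0.47, -0.17, 0.64], [0.47, -0.17, 0.64]] [0.01, 0.01, 0.01, 0.01, 0.01]
[[0.47, -0.17, 0.64]] [0.01]
```

>>> servo_tool:
  xyz:
    - [0.6, -0.2, 0.7]
    - [0.6, -0.2, 0.7]
    - [0.6, -0.2, 0.7]
    - [0.6, -0.2, 0.7]
    - [0.5, -0.15, 0.7]
  twist: [0, 0, 0, 0, 0]
  hand: [1, 1, 1, 1, 1]

```text
time: 3.7
position: [0.476, -0.1988, 0.1601]
tool_rot: [3.066, -0.654, 0.021]
contact_force: [-0.1, -0.7, 0.1]
opening: 0.0855
```

Run:
```python
from h import *
pl([.4692,-.1954,.084],-.432)
```

```text
t 3.7 pos [ 0.476  -0.1988  0.1601] yaw -0.42 M [ 0.012 -0.009 -1.   ] open 0.0855 f [-0.1 -0.7  0.1]
[[-0.08, 0.0, 0.76], [-0.08, 0.0, 0.76], [-0.08, 0.0, 0.76], [-0.08, 0.0, 0.76]] [0.02, 0.02, 0.02, 0.02]
```

>>> servo_tool:
  xyz:
    - [-0.1, 0, 0.7]
    - [-0.1, 0, 0.7]
    - [-0.1, 0, 0.7]
    - [-0.1, 0, 0.7]
    - [0, 0, 0.1]
  twist: [0.02, 0.02, 0.02, 0.02, 0]
  hand: [1, 1, 1, 1, 1]

```text
time: 4.2
position: [0.4674, -0.1959, 0.0826]
tool_rot: [3.064, -0.667, 0.017]
contact_force: [-0.1, -0.8, 0.9]
opening: 0.0854
```

Run:
```python
from h import *
from cell import viewer
im=viewer.get_image("wrist");pickle.dump(im,open("w2.pkl","wb"));cv2.imwrite("pics/w2.png",im["pixels"])
pl([.4692,-.1954,.083],-.432)
```

```text
t 4.25 pos [ 0.468  -0.1963  0.0833] yaw -0.4287 M [ 0.011 -0.009 -1.   ] open 0.0853 f [-0.4  0.2 -0.9]
[[0.03, -0.05, 0.01]] [0.02]
```

View pics/w2.png

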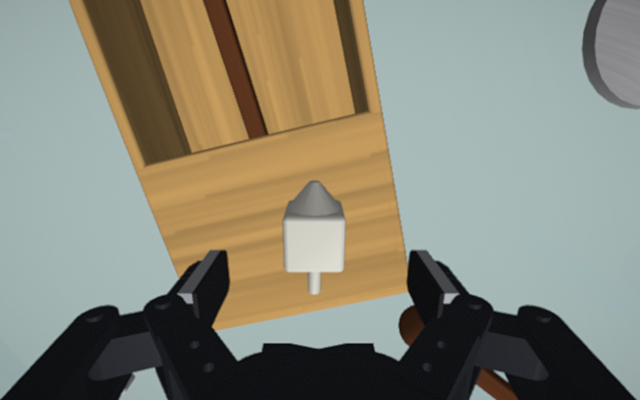

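Run:
```python
from h import *
w=pickle.load(open("w2.pkl","rb"))
print(proj(w,[[.468,-.1963,.0833],[.468,-.1963,.114]]))
from scipy.optimize import least_squares
obs=[((284,219),(.017,.017,.034)),((344,219),(.017,-.017,.034)),((343.5,272),(-.017,-.017,.034)),((284,272),(-.017,.017,.034)),((314,181),(.032,0,.017))]
f=lambda q:np.concatenate([proj(w,fr(*q,P,z=.08))[0]-uv for uv,P in obs])
r=least_squares(f,[.47,-.195,-.4]);print("dre",r.x,r.fun.round(1))
```

```text
[[317.07422264 226.59576093]
 [317.19705016 247.54087646]]
dre [ 0.4693838  -0.19494659 -0.43254451] [-2.4 -2.3  2.2 -2.1  0.8  2.3 -0.6  2.2  0.1  0.6]
```

>>> servo_tool:
  xyz:
    - [0.03, -0.05, 0]
    - [0, 0, 0]
    - [0, 0, 0]
    - [0, 0, 0]
    - [0, 0, 0]
  twist: [0, 0, 0, 0, 0]
  hand: [0.2, 0.2, 0.2, 0.2, 0.2]
  newtons: 30

```text
time: 4.75
position: [0.4719, -0.1976, 0.0874]
tool_rot: [3.061, -0.666, 0.029]
contact_force: [0.3, -0.2, 0.1]
opening: 0.0171
```

>>> servo_tool:
  xyz:
    - [0, 0, 0]
    - [0, 0, -0.2]
    - [0, 0, -0.6]
    - [0, 0, -0.9]
    - [0, 0, -0.9]
  twist: [0, 0, 0, 0, 0]
  hand: [0.1, 0.1, 0.1, 0.1, 0.1]

```text
time: 5.25
position: [0.4687, -0.1952, 0.1521]
tool_rot: [3.064, -0.666, 0.019]
contact_force: [0.1, 0.1, 0.1]
opening: 0.0084
```

Run:
```python
from h import *
from cell import viewer
im=viewer.get_image("wrist");pickle.dump(im,open("w3.pkl","wb"));cv2.imwrite("pics/w3.png",im["pixels"])
pl([.585,.19,.13],.163)
```

```text
t 5.3 pos [ 0.4708 -0.1966  0.1563] yaw -0.4279 M [ 0.015 -0.012 -1.   ] open 0.0085 f [ 2.  -0.8  2.2]
[[-0.13, -0.94, 0.06], [-0.1, -0.94, 0.06], [-0.07, -0.95, 0.06], [-0.03, -0.95, 0.06], [0.0, -0.95, 0.06]] [-0.25, -0.25, -0.25, -0.25, -0.25]
[[0.03, -0.95, 0.06], [0.06, -0.95, 0.06], [0.1, -0.94, 0.06], [0.13, -0.94, 0.06], [0.16, -0.93, 0.06]] [-0.25, -0.25, -0.25, -0.25, -0.25]
[[0.19, -0.93, 0.06], [0.23, -0.92, 0.06], [0.26, -0.91, 0.06], [0.29, -0.9, 0.06], [0.32, -0.89, 0.06]] [-0.25, -0.25, -0.25, -0.25, -0.25]
[[0.35, -0.88, 0.06], [0.38, -0.87, 0.06]] [-0.25, -0.25]
```

View pics/w3.png

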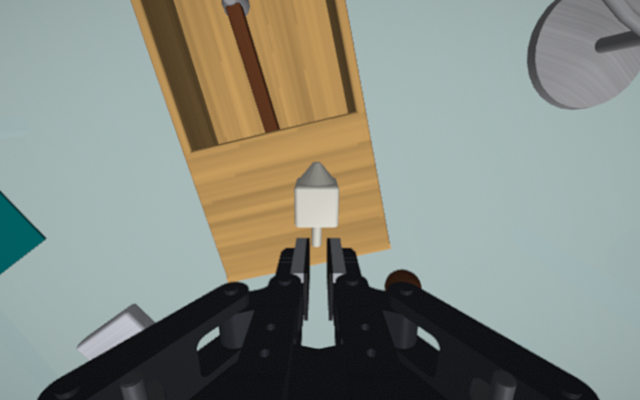

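Run:
```python
from h import *
from scipy.optimize import least_squares
w=pickle.load(open("w3.pkl","rb"));w2=pickle.load(open("w2.pkl","rb"));w1=pickle.load(open("w1.pkl","rb"))
o3=[((296,186.5),(.017,.017,.034)),((338,186.5),(.017,-.017,.034)),((337.5,228),(-.017,-.017,.034)),((296,227.5),(-.017,.017,.034)),((317,163),(.032,0,.017)),((316.5,247),(-.039,0,.019))]
o2=[((284,219),(.017,.017,.034)),((344,219),(.017,-.017,.034)),((343.5,272),(-.017,-.017,.034)),((284,272),(-.017,.017,.034)),((314,181),(.032,0,.017))]
for n,wi,o in (("3",w,o3),("2",w2,o2)):
  f=lambda q:np.concatenate([proj(wi,fr(q[0],q[1],q[2],P,z=q[3]))[0]-uv for uv,P in o])
  r=least_squares(f,[.47,-.195,-.4,.08]);print(n,r.x,r.fun.round(1))
# wrist cam vs tool transform
M=np.eye(4)
for wi,p,rv in((w2,[.468,-.1963,.0833],[3.064,-.667,.017]),(w,[.4708,-.1966,.1563],[3.064,-.666,.019])):
  Rt=R.from_rotvec(rv).as_matrix(); C=wi["pose"]; print("cam in tool",(Rt.T@(C[:3,3]-p)).round(4),(Rt.T@C[:3,:3]).round(3).tolist())
```

```text
3 [ 0.46742389 -0.19468398 -0.43487441  0.07385042] [-1.2  0.1  1.2  0.3  0.5  0.2 -0.6  0.5  0.1  0.5  0.1 -1.7]
2 [ 0.46694464 -0.19376359 -0.43257381  0.07338851] [-1.1 -1.7  0.8 -1.6 -0.4  0.5  0.6  0.4  0.1  2.5]
cam in tool [ 0.0744  0.0002 -0.1814] [[0.0, 0.957, 0.289], [1.0, 0.0, -0.001], [-0.001, 0.289, -0.957]]
cam in tool [ 7.260e-02 -1.000e-04 -1.778e-01] [[0.0, 0.957, 0.289], [1.0, 0.0, -0.002], [-0.002, 0.289, -0.957]]
```

Run:
```python
from h import *
from cell import viewer,get_obs
im=viewer.get_image("side");pickle.dump(im,open("s3.pkl","wb"))
p=get_obs()["position"];print(p,proj(im,[p,p+[0,0,.019],p+[0,0,.05]]),proj(im,[[.467,-.194,.097]]))
a=im["pixels"][60:220,230:430].copy();cv2.imwrite("pics/s3.png",cv2.resize(a,None,fx=4,fy=3.75,interpolation=cv2.INTER_CUBIC))
```

```text
[ 0.47099651 -0.19677824  0.15487175] [[332.78763516 145.72813014]
 [332.8672471  140.82244925]
 [333.00053973 132.62451192]] [[333.1970347  161.08966995]]
```

View pics/s3.png

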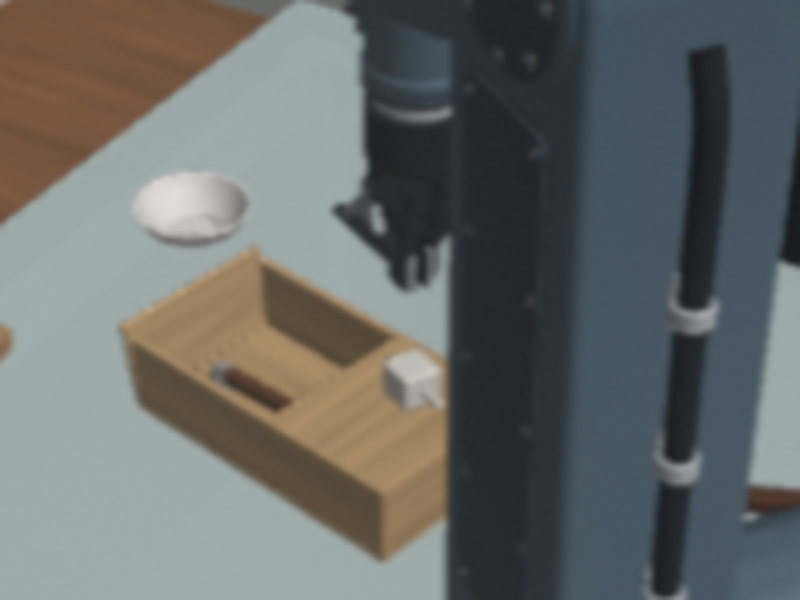

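The fingers closed above the dreidel. In the side picture the fingertips sit at about pixel (333,137), while the reported TCP projects to (333,146), so the real tips are about 40 mm farther back than reported. I'll find the true offset by touching the free part of the deck with the shut fingers.

Run:
```python
from h import *
pl([.497,-.136,.07],-.432,5)
```

```text
t 5.35 pos [ 0.471  -0.1968  0.1549] yaw -0.4279 M [ 0.016 -0.013 -1.   ] open 0.0083 f [-0.2 -0.4  0.3]
[[-0.01, -0.53, 0.68], [-0.01, -0.53, 0.68], [-0.01, -0.53, 0.68], [-0.01, -0.53, 0.68], [-0.01, -0.53, 0.68]] [0.01, 0.01, 0.01, 0.01, 0.01]
```

>>> servo_tool:
  xyz:
    - [0, -0.9, 0.2]
    - [0, -0.9, 0.3]
    - [0, -0.6, 0.8]
    - [0, -0.2, 0.8]
    - [0, 0, 0.7]
  twist: [0, 0, 0, 0, 0]
  hand: [0, 0, 0, 0, 0]

```text
time: 5.85
position: [0.5021, -0.1381, 0.0839]
tool_rot: [3.058, -0.667, 0.04]
contact_force: [0.4, -0.5, 1.0]
opening: -0.0001
```

Run:
```python
from h import *
from cell import viewer,get_obs
im=viewer.get_image("side");o=get_obs();p=o["position"];print(p,o["contact_force"],o["opening"],yawof(o),proj(im,[p]))
pickle.dump(im,open("s4.pkl","wb"))
a=im["pixels"][100:220,240:400].copy();cv2.imwrite("pics/s4.png",cv2.resize(a,None,fx=5,fy=5,interpolation=cv2.INTER_CUBIC))
```

```text
[ 0.49982884 -0.13726542  0.08076069] [-2.09241156  0.88874266 -2.37353761] 0.0002148125330632688 -0.4298386724227395 [[314.54513134 171.72717033]]
```

View pics/s4.png

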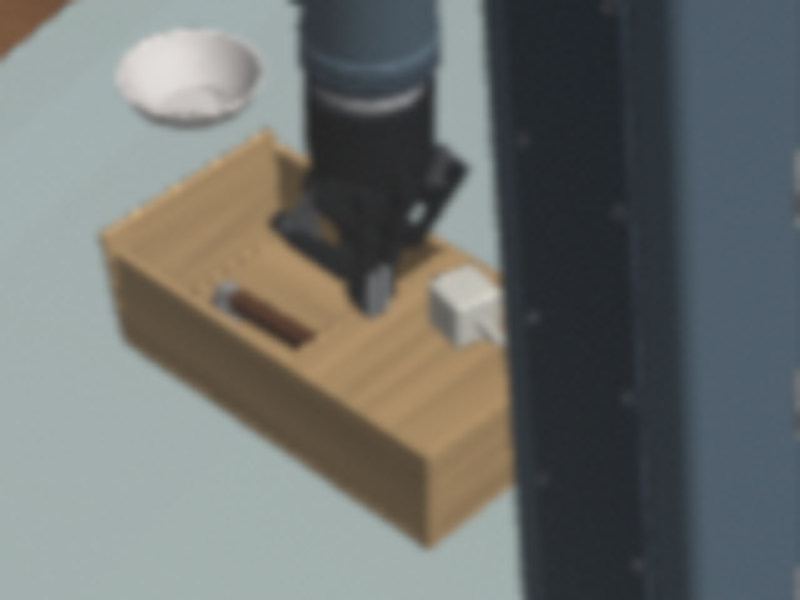

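>>> servo_tool:
  xyz:
    - [0, 0, 0.3]
    - [0, 0, 0.3]
    - [0, 0, 0.15]
    - [0, 0, 0.1]
    - [0, 0, 0.1]
  twist: [0, 0, 0, 0, 0]
  hand: [0, 0, 0, 0, 0]

```text
time: 6.4
position: [0.4999, -0.1381, 0.0552]
tool_rot: [3.059, -0.669, 0.031]
contact_force: [-0.1, 0.3, 0.3]
opening: 0.0001
```

>>> servo_tool:
  xyz:
    - [0, 0, 0.1]
    - [0, 0, 0.1]
    - [0, 0, 0.1]
    - [0, 0, 0.1]
    - [0, 0, 0]
  twist: [0, 0, 0, 0, 0]
  hand: [0, 0, 0, 0, 0]

```text
time: 6.9
position: [0.5009, -0.1389, 0.0454]
tool_rot: [3.058, -0.67, 0.034]
contact_force: [0.5, -0.1, -0.4]
opening: -0.0001
```

>>> servo_tool:
  xyz:
    - [0, 0, 0.1]
    - [0, 0, 0.1]
    - [0, 0, 0.1]
    - [0, 0, 0.1]
    - [0, 0, 0]
  twist: [0, 0, 0, 0, 0]
  hand: [0, 0, 0, 0, 0]

```text
time: 7.4
position: [0.5016, -0.1392, 0.0419]
tool_rot: [3.058, -0.667, 0.033]
contact_force: [0.7, -0.2, -0.9]
opening: -0.0002
```

Run:
```python
from h import *
from cell import viewer,get_obs
im=viewer.get_image("side");o=get_obs();p=o["position"];print(p,o["contact_force"],o["tau"],R.from_rotvec(o["tool_rot"]).as_matrix()[:,2],proj(im,[p]))
a=im["pixels"][100:220,240:400].copy();cv2.imwrite("pics/s5.png",cv2.resize(a,None,fx=5,fy=5,interpolation=cv2.INTER_CUBIC))
```

```text
[ 0.50185722 -0.13933986  0.04184956] [ 0.54199088 -0.14753179  0.1746135 ] [-4.64482536e-02 -4.05346727e+01 -2.81558257e+01 -3.95975285e-02
  4.73548193e-02 -3.80647100e-05] [ 0.0184773  -0.01588956 -0.99970301] [[314.52185511 180.24280025]]
```

View pics/s5.png

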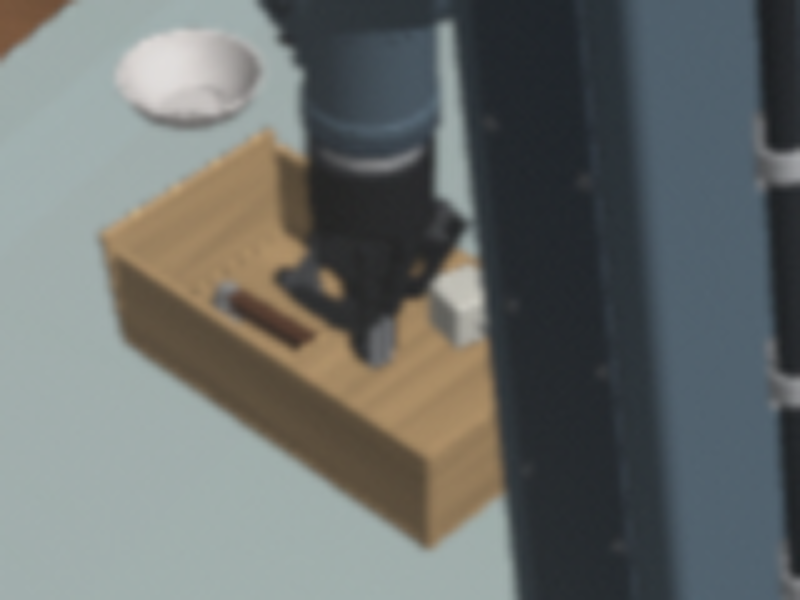

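The descent stalled at reported z = 0.0418 and the tips are on the deck (0.080), so true tip z = reported + 38 mm. Going back to the dreidel with that correction.

>>> servo_tool:
  xyz:
    - [0, 0, -1]
    - [0, 0, -1]
    - [0, 0.3, -0.5]
    - [0, 0.9, 0]
    - [0, 0.9, 0]
  twist: [0, 0, 0, 0, 0]
  hand: [0, 0.2, 0.6, 1, 1]

```text
time: 7.95
position: [0.478, -0.1856, 0.105]
tool_rot: [3.06, -0.661, 0.031]
contact_force: [0.3, -0.0, -0.3]
opening: 0.0581
```

Run:
```python
from h import *
pl([.468,-.1945,.084],-.433,5)
```

```text
t 7.95 pos [ 0.478  -0.1856  0.105 ] yaw -0.4251 M [ 0.017 -0.015 -1.   ] open 0.0581 f [ 0.3 -0.  -0.3]
[[-0.04, 0.1, 0.17], [-0.04, 0.1, 0.17], [-0.04, 0.1, 0.17], [-0.04, 0.1, 0.17], [-0.04, 0.1, 0.17]] [0.01, 0.01, 0.01, 0.01, 0.01]
```

>>> servo_tool:
  xyz:
    - [-0.1, 0.3, 0]
    - [-0.1, 0.2, 0]
    - [-0.05, 0.05, 0.5]
    - [0, 0, 0.5]
    - [0, 0, 0.5]
  twist: [0.05, 0.05, 0, 0, 0]
  hand: [1, 1, 1, 1, 1]

```text
time: 8.45
position: [0.466, -0.1983, 0.0648]
tool_rot: [3.053, -0.689, 0.034]
contact_force: [0.1, 0.2, -0.6]
opening: 0.0853
```

Run:
```python
from h import *
from cell import viewer
im=viewer.get_image("wrist");pickle.dump(im,open("w5.pkl","wb"));cv2.imwrite("pics/w5.png",im["pixels"])
pl([.468,-.1945,.045],-.433)
```

```text
t 8.5 pos [ 0.4644 -0.1972  0.0624] yaw -0.444 M [ 0.015 -0.013 -1.   ] open 0.0856 f [-3.   0.8 -1.1]
[[0.08, -0.16, 0.69]] [-0.08]
```

View pics/w5.png

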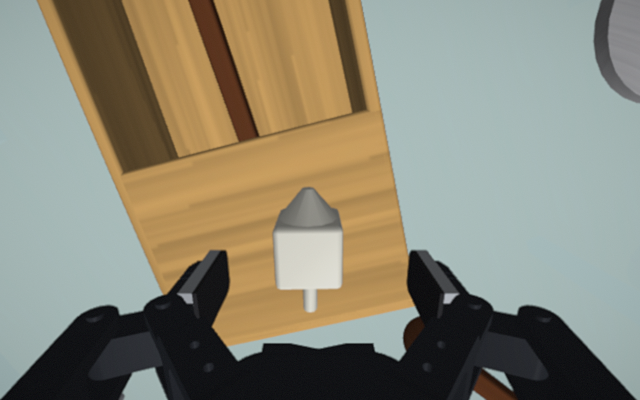

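>>> servo_tool:
  xyz:
    - [0.1, -0.16, 0.3]
    - [0, 0, 0.3]
    - [0, 0, 0.1]
    - [0, 0, 0]
    - [0, 0, 0]
  twist: [-0.08, 0, 0, 0, 0]
  hand: [1, 1, 1, 0.7, 0.3]

```text
time: 9.0
position: [0.4685, -0.1923, 0.0409]
tool_rot: [3.062, -0.668, 0.021]
contact_force: [0.1, -0.0, 1.4]
opening: 0.0588
```

>>> servo_tool:
  xyz:
    - [0, 0, 0]
    - [0, 0, 0]
    - [0, 0, 0]
    - [0, 0, -0.3]
    - [0, 0, -0.6]
  twist: [0, 0, 0, 0, 0]
  hand: [0.2, 0.2, 0.2, 0.2, 0.2]

```text
time: 9.5
position: [0.4676, -0.1919, 0.0641]
tool_rot: [3.062, -0.669, 0.02]
contact_force: [0.1, 0.0, 0.3]
opening: 0.0341
```

>>> servo_tool:
  xyz:
    - [0, 0, -0.8]
    - [0, 0, -1]
    - [0, 0, -1]
    - [0, 0, -0.5]
    - [0, 0, 0]
  twist: [0, 0, 0, 0, 0]
  hand: [0.2, 0.2, 0.2, 0.2, 0.2]

```text
time: 10.0
position: [0.4674, -0.1918, 0.1536]
tool_rot: [3.06, -0.669, 0.026]
contact_force: [-0.0, 0.4, -0.8]
opening: 0.0336
```

Run:
```python
from h import *
from cell import viewer
im=viewer.get_image("wrist");pickle.dump(im,open("w6.pkl","wb"));cv2.imwrite("pics/w6.png",im["pixels"])
pl([.585,.19,.10],.163)
```

```text
t 10.05 pos [ 0.467  -0.1915  0.1526] yaw -0.4302 M [ 0.013 -0.012 -1.   ] open 0.0341 f [ 0.2 -0.7  0.5]
[[-0.12, -0.93, 0.12], [-0.09, -0.94, 0.12], [-0.06, -0.94, 0.12], [-0.02, -0.94, 0.12], [0.01, -0.94, 0.12]] [-0.25, -0.25, -0.25, -0.25, -0.25]
[[0.04, -0.94, 0.12], [0.07, -0.94, 0.12], [0.11, -0.93, 0.12], [0.14, -0.93, 0.12], [0.17, -0.92, 0.12]] [-0.25, -0.25, -0.25, -0.25, -0.25]
[[0.2, -0.92, 0.12], [0.24, -0.91, 0.12], [0.27, -0.9, 0.12], [0.3, -0.89, 0.12], [0.33, -0.88, 0.12]] [-0.25, -0.25, -0.25, -0.25, -0.25]
[[0.36, -0.87, 0.12], [0.39, -0.85, 0.12]] [-0.25, -0.25]
```

View pics/w6.png

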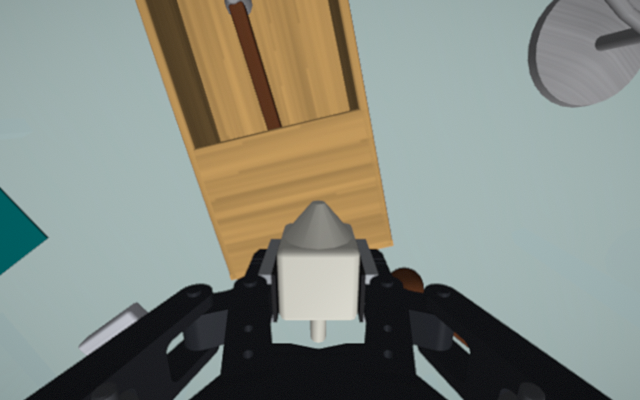

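Run:
```python
from h import *
from scipy.optimize import least_squares
a=cv2.imread("pics/w6.png")[190:350,250:390];cv2.imwrite("pics/w6c.png",cv2.resize(a,None,fx=5,fy=3.7,interpolation=cv2.INTER_CUBIC)) if 0 else cv2.imwrite("pics/w6c.png",cv2.resize(a,None,fx=3.7,fy=3.7,interpolation=cv2.INTER_CUBIC))
```

```text
(no output)
```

View pics/w6c.png

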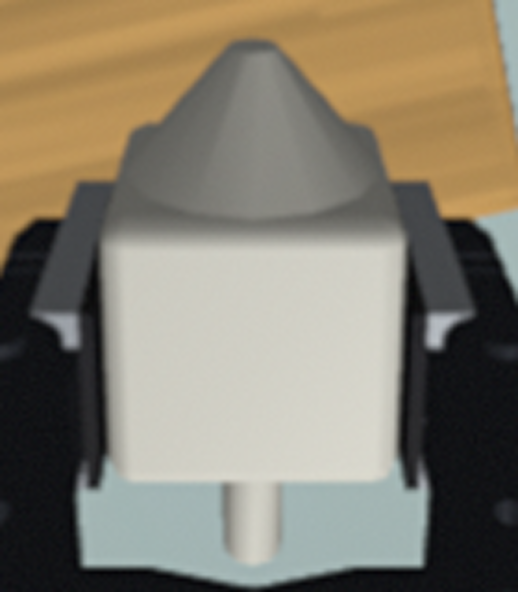

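>>> servo_tool:
  xyz:
    - [-0.1, -0.9, 0.05]
    - [-0.1, -1, 0.05]
    - [-0.05, -1, 0.05]
    - [0, -1, 0.05]
    - [0, -1, 0.05]
  twist: [-0.25, -0.25, -0.25, -0.25, -0.25]
  hand: [0.2, 0.2, 0.2, 0.2, 0.2]

```text
time: 10.55
position: [0.5012, -0.0725, 0.1386]
tool_rot: [3.108, -0.4, 0.009]
contact_force: [0.0, 0.5, -0.2]
opening: 0.0335
```

>>> servo_tool:
  xyz:
    - [0.05, -1, 0.05]
    - [0.1, -1, 0.05]
    - [0.1, -1, 0.05]
    - [0.15, -1, 0.05]
    - [0.2, -1, 0.05]
  twist: [-0.25, -0.25, -0.25, -0.25, -0.25]
  hand: [0.2, 0.2, 0.2, 0.2, 0.2]

```text
time: 11.05
position: [0.5342, 0.054, 0.1221]
tool_rot: [3.133, -0.117, -0.014]
contact_force: [-0.1, -0.4, -1.1]
opening: 0.0339
```

Run:
```python
from h import *
pl([.585,.19,.08],.163)
```

```text
t 11.05 pos [0.5342 0.054  0.1221] yaw -0.0748 M [-0.009 -0.006 -1.   ] open 0.0339 f [-0.1 -0.4 -1.1]
[[0.23, -0.8, 0.24], [0.26, -0.79, 0.24], [0.28, -0.78, 0.24], [0.31, -0.77, 0.24], [0.34, -0.76, 0.24]] [-0.24, -0.24, -0.24, -0.24, -0.24]
[[0.36, -0.75, 0.24], [0.39, -0.73, 0.24]] [-0.24, -0.24]
```

Run:
```python
from h import *
from scipy.optimize import least_squares
w=pickle.load(open("w6.pkl","rb"))
A=lambda x,y:((x+.5)/3.7-.5+250,(y+.5)/3.7-.5+190)
obs=[(A(101,240),(.017,.017,.034)),(A(405,240),(.017,-.017,.034)),(A(390,482),(-.017,-.017,.034)),(A(120,482),(-.017,.017,.034)),(A(256,40),(.032,0,.017)),(A(250,563),(-.039,0,.017)),(A(133,127),(.017,.017,0)),(A(376,127),(.017,-.017,0))]
f=lambda q:np.concatenate([proj(w,fr(q[0],q[1],q[2],P,z=q[3]))[0]-uv for uv,P in obs])
r=least_squares(f,[.467,-.192,-.43,.19]);print(r.x,r.fun.round(1))
d=r.x[:2]-[.467,-.1915];y=-.4302
print("dreidel from TCP along tool x,y:",d@[np.cos(y),np.sin(y)],d@[np.sin(y),-np.cos(y)],"dyaw",r.x[2]-y,"bottom-TCPz",r.x[3]-.1526)
```

```text
[ 0.46622985 -0.19169331 -0.43499501  0.18858047] [ 0.3 -2.1  0.9 -2.   1.6  2.6 -2.3  2.7 -0.3  4.8  0.5 -5.1 -0.4 -0.9
 -0.4 -0.7]
dreidel from TCP along tool x,y: -0.0006193537206037733 0.0004968873458864077 dyaw -0.004795009380465454 bottom-TCPz 0.03598047181672073
```

>>> servo_tool:
  xyz:
    - [0.25, -0.9, 0.25]
    - [0.3, -0.9, 0.25]
    - [0.3, -0.9, 0.25]
    - [0.4, -0.9, 0.25]
    - [0.4, -0.9, 0.25]
  twist: [-0.35, -0.35, -0.35, -0.35, -0.3]
  hand: [0.2, 0.2, 0.2, 0.2, 0.2]

```text
time: 11.55
position: [0.5677, 0.1725, 0.0797]
tool_rot: [3.125, 0.271, -0.034]
contact_force: [-0.0, -0.2, -0.1]
opening: 0.0334
```

Run:
```python
from h import *
from cell import viewer
im=viewer.get_image("wrist");pickle.dump(im,open("w7.pkl","wb"));cv2.imwrite("pics/w7.png",im["pixels"])
pl([.585,.19,.02],.163)
```

```text
t 11.6 pos [0.5672 0.1758 0.0783] yaw 0.1761 M [-0.022 -0.004 -1.   ] open 0.0338 f [-1.5  0.9 -0.6]
[[0.27, -0.14, 0.78], [0.27, -0.15, 0.78], [0.27, -0.15, 0.78]] [0.03, 0.03, 0.03]
```

View pics/w7.png

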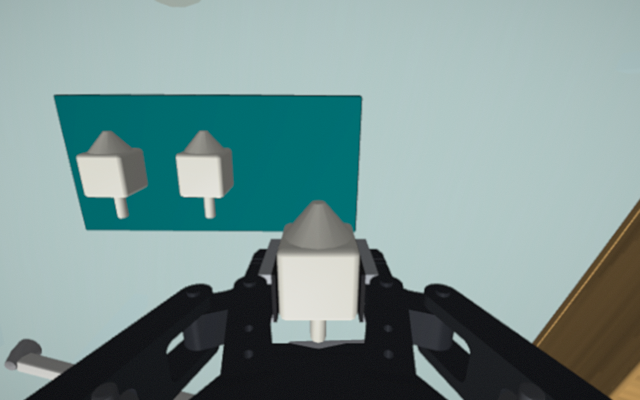

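Run:
```python
from h import *
a=cv2.imread("pics/w7.png")[85:240,45:375]
cv2.imwrite("pics/w7c.png",cv2.resize(a,None,fx=2.4,fy=2.4,interpolation=cv2.INTER_CUBIC))
```

```text
(no output)
```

View pics/w7c.png

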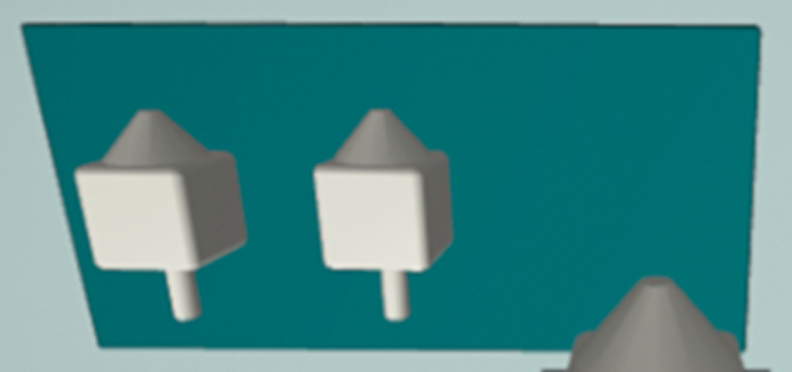

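Run:
```python
from h import *
from scipy.optimize import least_squares
w=pickle.load(open("w7.pkl","rb"))
A=lambda x,y:((x+.5)/2.4-.5+45,(y+.5)/2.4-.5+85)
mo=[(A(22,24),(.06,.125,.004)),(A(760,29),(.06,-.125,.004)),(A(745,351),(-.06,-.125,.004)),(A(98,347),(-.06,.125,.004))]
f=lambda q:np.concatenate([proj(w,fr(*q,P))[0]-uv for uv,P in mo])
r=least_squares(f,[.57,.26,.16]);x,y,th=r.x;print("mat",r.x,r.fun.round(1),fr(x,y,th,[(0,-.075,.004)]))
L=lambda P:(np.array(P[:2])-[x,y])@np.array([[np.cos(th),-np.sin(th)],[np.sin(th),np.cos(th)]])
for n,pts in (("a",[(313,167),(423,167),(432,272),(323,267),(378,109),(396,320),(450,152),(452,238)]),("b",[(74,170),(182,170),(197,271),(95,267),(149,110),(188,320),(235,153),(246,241)])):
  loc=[(.017,.017,.034),(.017,-.017,.034),(-.017,-.017,.034),(-.017,.017,.034),(.032,0,.018),(-.039,0,.017),(.017,-.017,0),(-.017,-.017,0)]
  loc=loc[:6];f=lambda q:np.concatenate([proj(w,fr(*q,P,z=.004))[0]-A(*p) for p,P in zip(pts,loc)])
  q=least_squares(f,[.57,.26,.16]).x;print(n,q,L(q),f(q).round(1))
```

```text
mat [0.57363597 0.26269052 0.16399824] [-2.1 -0.7  1.7 -1.3  0.9  2.  -0.6  1.6] [[0.58588077 0.18869684 0.004     ]]
a [0.57490792 0.2623723  0.14251983] [ 0.00120293 -0.00052162] [-0.9 -1.1 -0.3  0.2 -1.1  0.5  0.   1.3  1.2  0.6  1.3 -1.7]
b [0.56195707 0.33556091 0.14223633] [0.00037492 0.07379939] [-1.1 -1.7 -0.4 -0.5  0.7  1.2 -0.5  1.6  0.9  0.9  0.5 -1.4]
```

>>> servo_tool:
  xyz:
    - [0.3, -0.15, 0.5]
    - [0.3, -0.15, 0.7]
    - [0.2, -0.15, 0.7]
    - [0.05, 0, 0.6]
    - [0, 0, 0.3]
  twist: [0.05, 0.05, 0.05, 0, 0]
  hand: [0.2, 0.2, 0.2, 0.2, 0.2]

```text
time: 12.1
position: [0.58, 0.1918, -0.0023]
tool_rot: [3.128, 0.247, -0.051]
contact_force: [-0.2, -1.2, -0.2]
opening: 0.0336
```

Run:
```python
from h import *
pl([.586,.1895,-.034],.156)
```

```text
t 12.1 pos [ 0.58    0.1918 -0.0023] yaw 0.1577 M [-0.032 -0.006 -0.999] open 0.0336 f [-0.2 -1.2 -0.2]
[[0.11, 0.06, 0.63], [0.11, 0.06, 0.63]] [0.01, 0.01]
```

>>> servo_tool:
  xyz:
    - [0.15, 0.06, 0.25]
    - [0.1, 0.04, 0.25]
    - [0, 0, 0.25]
    - [0, 0, 0.2]
    - [0, 0, 0.1]
  twist: [0, 0, 0, 0, 0]
  hand: [0.2, 0.2, 0.2, 0.2, 0.2]

```text
time: 12.6
position: [0.5854, 0.1887, -0.0315]
tool_rot: [3.128, 0.246, -0.054]
contact_force: [0.0, 0.4, -0.6]
opening: 0.0334
```

Run:
```python
from h import *
pl([.585,.1895,-.034],.156)
```

```text
t 12.6 pos [ 0.5854  0.1887 -0.0315] yaw 0.1566 M [-0.034 -0.006 -0.999] open 0.0334 f [ 0.   0.4 -0.6]
[[-0.01, -0.03, 0.1]] [0.0]
```

>>> servo_tool:
  xyz:
    - [0, 0, 0.06]
    - [0, 0, 0.06]
    - [0, 0, 0.06]
    - [0, 0, 0.06]
    - [0, 0, 0]
  twist: [0, 0, 0, 0, 0]
  hand: [0.2, 0.2, 0.2, 0.2, 0.2]

```text
time: 13.1
position: [0.5859, 0.1887, -0.0328]
tool_rot: [3.127, 0.247, -0.052]
contact_force: [0.7, -0.3, 0.2]
opening: 0.0334
```

Run:
```python
from h import *
from cell import viewer
im=viewer.get_image("side");pickle.dump(im,open("s8.pkl","wb"))
a=im["pixels"][215:315,160:290];cv2.imwrite("pics/s8.png",cv2.resize(a,None,fx=5,fy=5,interpolation=cv2.INTER_CUBIC))
pl([.585,.1895,-.034],.156)
```

```text
t 13.15 pos [ 0.5861  0.1888 -0.0327] yaw 0.1574 M [-0.032 -0.006 -0.999] open 0.0335 f [ 0.1 -0.1 -0.5]
[[-0.04, -0.04, 0.05]] [0.01]
```

View pics/s8.png

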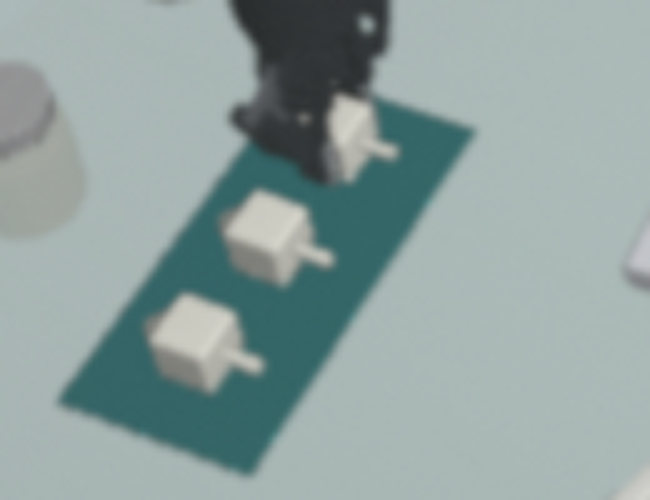

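>>> servo_tool:
  xyz:
    - [0, 0, 0]
    - [0, 0, 0]
    - [0, 0, 0]
    - [0, 0, -0.3]
    - [0, 0, -0.8]
  twist: [0, 0, 0, 0, 0]
  hand: [0.48, 0.52, 0.55, 0.55, 0.55]

```text
time: 13.65
position: [0.5848, 0.1887, -0.007]
tool_rot: [3.127, 0.247, -0.059]
contact_force: [-0.4, 0.8, -0.5]
opening: 0.047
```

>>> servo_tool:
  xyz:
    - [0, 0, -1]
    - [0, 0, -1]
    - [0, 0, -1]
    - [0, 0, -1]
    - [0, 0, -1]
  twist: [0, 0, 0, 0, 0]
  hand: [0.55, 0.55, 0.55, 0.55, 0.55]

```text
time: 14.15
position: [0.588, 0.1894, 0.1228]
tool_rot: [3.127, 0.247, -0.064]
contact_force: [-0.1, -0.1, 0.9]
opening: 0.0469
```

Run:
```python
from h import *
from cell import viewer
im=viewer.get_image("wrist");pickle.dump(im,open("w9.pkl","wb"));cv2.imwrite("pics/w9.png",im["pixels"])
im=viewer.get_image("top");pickle.dump(im,open("t9.pkl","wb"));cv2.imwrite("pics/t9.png",cv2.resize(im["pixels"][100:240,190:410],None,fx=3.5,fy=3.5,interpolation=cv2.INTER_CUBIC))
pl([.6,-.19,.15],-.2)
```

```text
t 14.25 pos [0.5914 0.1899 0.1264] yaw 0.1574 M [-0.032 -0.006 -0.999] open 0.0474 f [ 0.7 -0.6  1.7]
[[-0.13, 0.94, -0.06], [-0.11, 0.94, -0.06], [-0.09, 0.95, -0.06], [-0.06, 0.95, -0.06], [-0.04, 0.95, -0.06]] [0.16, 0.16, 0.16, 0.16, 0.16]
[[-0.02, 0.95, -0.06], [0.0, 0.95, -0.06], [0.02, 0.95, -0.06], [0.04, 0.95, -0.06], [0.06, 0.95, -0.06]] [0.16, 0.16, 0.16, 0.16, 0.16]
[[0.08, 0.95, -0.06], [0.11, 0.94, -0.06], [0.13, 0.94, -0.06], [0.15, 0.94, -0.06], [0.17, 0.93, -0.06]] [0.16, 0.16, 0.16, 0.16, 0.16]
[[0.19, 0.93, -0.06]] [0.16]
```

View pics/w9.png

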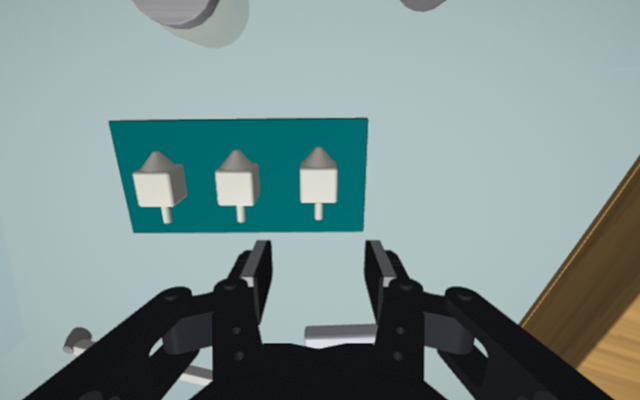

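View pics/t9.png

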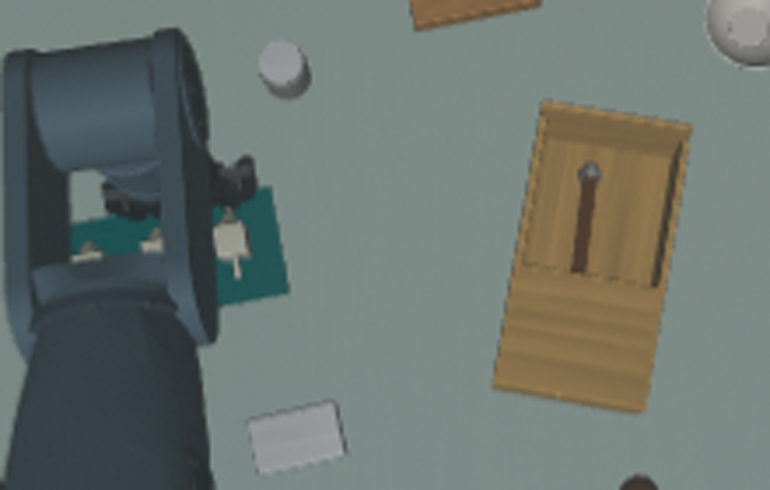

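Run:
```python
from h import *
a=cv2.imread("pics/w9.png")[105:240,100:380]
cv2.imwrite("pics/w9c.png",cv2.resize(a,None,fx=2.8,fy=2.8,interpolation=cv2.INTER_CUBIC))
```

```text
(no output)
```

View pics/w9c.png

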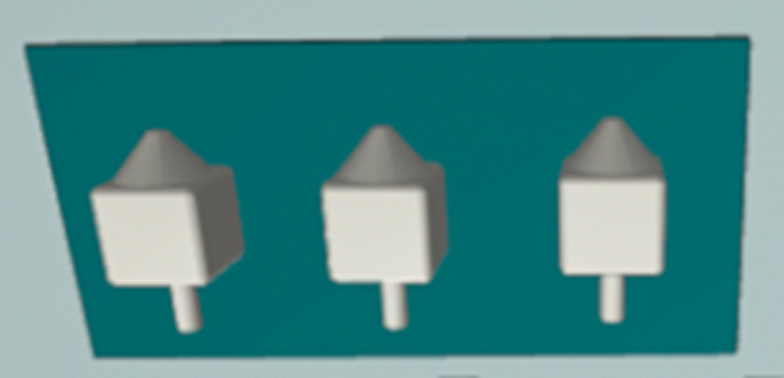

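Run:
```python
from h import *
from scipy.optimize import least_squares
w=pickle.load(open("w9.pkl","rb"))
A=lambda x,y:((x+.5)/2.8-.5+100,(y+.5)/2.8-.5+105)
mo=[(A(25,45),(.06,.125,.004)),(A(750,38),(.06,-.125,.004)),(A(736,352),(-.06,-.125,.004)),(A(95,357),(-.06,.125,.004))]
f=lambda q:np.concatenate([proj(w,fr(*q,P))[0]-uv for uv,P in mo])
r=least_squares(f,[.57,.26,.16]);x,y,th=r.x;print("mat",r.x,r.fun.round(1))
L=lambda P:(np.array(P[:2])-[x,y])@np.array([[np.cos(th),-np.sin(th)],[np.sin(th),np.cos(th)]])
loc=[(.017,.017,.034),(.017,-.017,.034),(-.017,-.017,.034),(-.017,.017,.034),(.032,0,.018),(-.039,0,.017)]
for n,pts in (("a",[(321,187),(427,185),(432,282),(330,284),(381,125),(396,329)]),("b",[(90,192),(193,190),(207,285),(108,286),(157,129),(189,332)]),("c",[(558,179),(666,178),(664,275),(561,275),(613,117),(612,323)])):
  f=lambda q:np.concatenate([proj(w,fr(*q,P,z=.004))[0]-A(*p) for p,P in zip(pts,loc)])
  q=least_squares(f,[.57,.26,.16]).x;print(n,q,L(q),q[2]-th,f(q).round(1))
```

```text
mat [0.57400812 0.26263165 0.16552036] [-1.6 -0.7  1.4 -1.1  1.2  1.6 -1.   1.5]
a [0.57471432 0.26243465 0.14824623] [ 0.0006641  -0.00031066] -0.01727413479436507 [-0.6 -1.  -0.3 -0.   0.2  1.1 -0.1  0.1  0.2  1.1  0.7 -1.4]
b [0.56184716 0.33582922 0.14668086] [6.56900820e-05 7.42008737e-02] -0.018839498848011782 [-0.9 -1.4  0.1 -0.3  0.5  1.3 -0.5  0.6  0.2  1.2  0.7 -1.4]
c [0.58915497 0.18756685 0.15802237] [ 0.00257174 -0.07653454] -0.007497989468851662 [ 0.2 -0.9  0.1 -0.5  0.   0.8 -0.1  0.9 -0.3  1.2  0.1 -1.6]
```

Row is fine: three parallel (within about 0.01 rad), new one roughly 2 mm off the line and pitch ~76 mm, released. Now to the bin.

>>> servo_tool:
  xyz:
    - [-0.2, 1, -0.1]
    - [-0.2, 1, -0.1]
    - [-0.15, 1, -0.1]
    - [-0.15, 1, -0.1]
    - [-0.1, 1, -0.1]
  twist: [0.16, 0.16, 0.16, 0.16, 0.16]
  hand: [0.55, 0.55, 0.55, 0.55, 0.55]

```text
time: 14.75
position: [0.584, 0.0631, 0.1385]
tool_rot: [3.136, 0.075, -0.053]
contact_force: [-0.8, -0.5, 0.1]
opening: 0.0472
```

>>> servo_tool:
  xyz:
    - [-0.1, 1, 0]
    - [-0.1, 1, 0]
    - [-0.1, 1, 0]
    - [-0.1, 1, 0]
    - [-0.05, 1, 0]
  twist: [0.16, 0.16, 0.16, 0.16, 0.16]
  hand: [0.55, 0.55, 0.55, 0.55, 0.55]

```text
time: 15.25
position: [0.57, -0.0665, 0.1363]
tool_rot: [3.134, -0.107, -0.059]
contact_force: [-0.6, 0.6, -1.2]
opening: 0.0473
```

Run:
```python
from h import *
pl([.55,-.18,.14],-.17)
```

```text
t 15.25 pos [ 0.57   -0.0665  0.1363] yaw -0.0686 M [-0.038 -0.004 -0.999] open 0.0473 f [-0.6  0.6 -1.2]
[[-0.1, 0.92, -0.03], [-0.08, 0.92, -0.03], [-0.06, 0.92, -0.03], [-0.04, 0.92, -0.03], [-0.02, 0.92, -0.03]] [0.15, 0.15, 0.15, 0.15, 0.15]
```

>>> servo_tool:
  xyz:
    - [-0.1, 0.9, 0]
    - [-0.1, 0.9, 0]
    - [-0.05, 0.9, 0]
    - [0, 0.8, 0]
    - [0, 0.7, 0]
  twist: [0.15, 0.15, 0.15, 0.15, 0.15]
  hand: [0.55, 0.55, 0.55, 0.55, 0.55]

```text
time: 15.75
position: [0.5486, -0.1748, 0.1335]
tool_rot: [3.123, -0.281, -0.066]
contact_force: [-0.4, -0.3, -0.5]
opening: 0.0472
```

Run:
```python
from h import *
from cell import viewer
im=viewer.get_image("wrist");pickle.dump(im,open("w10.pkl","wb"));cv2.imwrite("pics/w10.png",im["pixels"])
pl([.6,-.19,.10],-.17)
```

```text
t 15.8 pos [ 0.5482 -0.1774  0.1335] yaw -0.1821 M [-0.043 -0.003 -0.999] open 0.0466 f [ 0.3 -2.6  0.1]
[[0.71, 0.04, 0.45], [0.71, 0.04, 0.45], [0.71, 0.05, 0.45]] [-0.03, -0.03, -0.03]
```

View pics/w10.png

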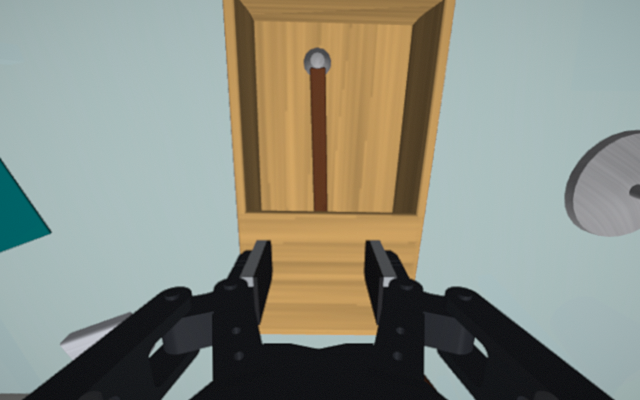

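Run:
```python
from h import *
from scipy.optimize import least_squares
w=pickle.load(open("w10.pkl","rb"))
a=cv2.imread("pics/w10.png")[0:340,220:460];cv2.imwrite("pics/w10c.png",cv2.resize(a,None,fx=1.75,fy=1.75))
def fitbin(obs):
  f=lambda q:np.concatenate([proj(w,fr(*q,P))[0]-uv for uv,P in obs]); r=least_squares(f,[.548,-.187,-.2]);print("bin",r.x,r.fun.round(1));return r.x
q=fitbin([((245,213.5),(-.015,.070,.08)),((418,213.5),(-.015,-.070,.08)),((259,334),(-.141,.078,.08))])
pts=[onz(w,u,z) for u,z in (((317.5,58),.032),((318.2,70),.029),((320.0,209),.029))]
for p in pts: print(p, (p[:2]-q[:2])@np.array([[np.cos(q[2]),-np.sin(q[2])],[np.sin(q[2]),np.cos(q[2])]]))
d=pts[1]-pts[2];print("yaw",np.arctan2(d[1],d[0]))
```

```text
bin [ 0.54910541 -0.18909907 -0.14717604] [ 3.4  1.9  0.6 -3.8 -4.7  2.8]
[ 0.65537921 -0.19590665  0.032     ] [0.10612318 0.00885056]
[ 0.64619379 -0.19488654  0.029     ] [0.09688747 0.00851265]
[ 0.51952254 -0.17386948  0.029     ] [-0.0314964   0.01072675]
yaw -0.16442028988058857
```

View pics/w10c.png

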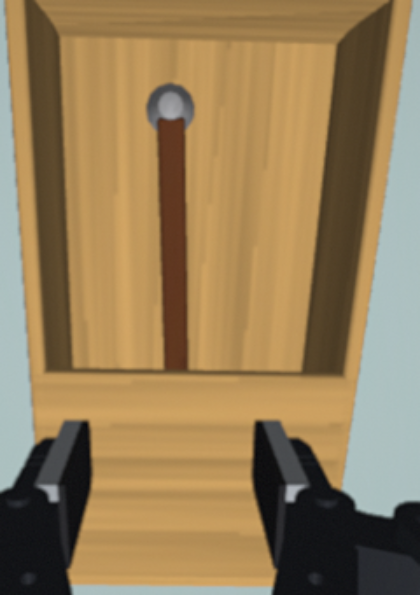

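>>> servo_tool:
  xyz:
    - [0.7, 0, 0.6]
    - [0.7, 0, 0.6]
    - [0.7, 0, 0.7]
    - [0.35, 0, 0.7]
    - [0, 0, 0.7]
  twist: [-0.03, -0.03, -0.03, -0.03, 0]
  hand: [0.55, 0.55, 0.55, 0.55, 0.55]

```text
time: 16.3
position: [0.6074, -0.1901, 0.0463]
tool_rot: [3.122, -0.261, -0.062]
contact_force: [-0.3, 0.0, 0.6]
opening: 0.047
```

Run:
```python
from h import *
from cell import viewer
im=viewer.get_image("wrist");pickle.dump(im,open("w11.pkl","wb"));cv2.imwrite("pics/w11.png",im["pixels"])
pl([.607,-.188,-.027],-.165)
```

```text
t 16.35 pos [ 0.6046 -0.1888  0.0426] yaw -0.1673 M [-0.045 -0.002 -0.999] open 0.047 f [-1.9  0.  -2.6]
[[0.03, -0.02, 0.93], [0.03, -0.02, 0.93], [0.03, -0.02, 0.93]] [-0.01, -0.01, -0.01]
```

View pics/w11.png

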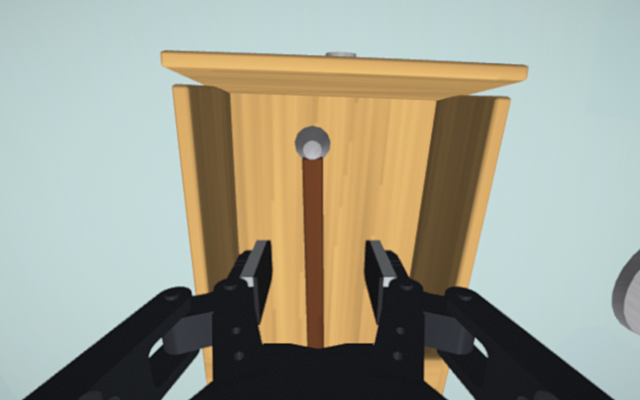

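>>> servo_tool:
  xyz:
    - [0.05, -0.05, 0.5]
    - [0.05, -0.05, 0.7]
    - [0, 0, 0.6]
    - [0, 0, 0.4]
    - [0, 0, 0.3]
  twist: [0, 0, 0, 0, 0]
  hand: [0.4, 0.4, 0.4, 0.4, 0.4]

```text
time: 16.85
position: [0.604, -0.1855, -0.0247]
tool_rot: [3.125, -0.26, -0.072]
contact_force: [-0.1, 1.3, 0.2]
opening: 0.0339
```

Run:
```python
from h import *
from cell import viewer
im=viewer.get_image("wrist");pickle.dump(im,open("w12.pkl","wb"));cv2.imwrite("pics/w12.png",im["pixels"])
pl([.607,-.188,-.028],-.165)
```

```text
t 16.9 pos [ 0.603 -0.185 -0.026] yaw -0.1665 M [-0.048 -0.    -0.999] open 0.0343 f [-1.   0.4 -0.6]
[[0.18, 0.09, 0.08]] [-0.01]
```

View pics/w12.png

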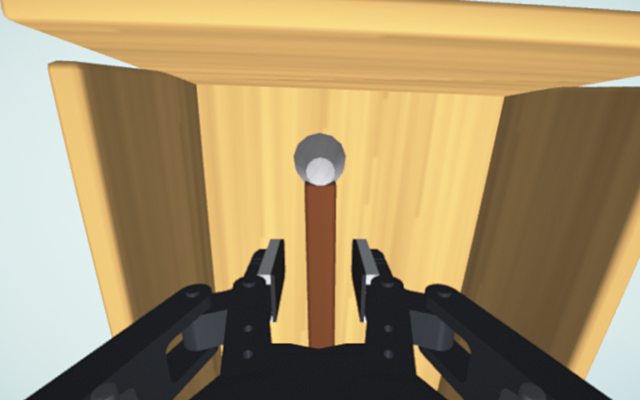

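>>> servo_tool:
  xyz:
    - [0, 0, 0.05]
    - [0, 0, 0]
    - [0, 0, 0]
    - [0, 0, 0]
    - [0, 0, 0]
  twist: [0, 0, 0, 0, 0]
  hand: [0.2, 0, 0, 0, 0]
  newtons: 25

```text
time: 17.4
position: [0.6043, -0.1859, -0.0258]
tool_rot: [3.125, -0.261, -0.07]
contact_force: [-0.0, 0.4, -1.2]
opening: 0.0131
```

>>> servo_tool:
  xyz:
    - [0, 0, -0.2]
    - [0, 0, -0.3]
    - [0, 0, -0.3]
    - [0, 0, -0.3]
    - [0, 0, 0]
  twist: [0, 0, 0, 0, 0]
  hand: [0, 0, 0, 0, 0]

```text
time: 17.9
position: [0.6067, -0.1863, 0.0057]
tool_rot: [3.124, -0.261, -0.066]
contact_force: [-0.3, -0.8, -1.0]
opening: 0.0133
```

```bash
cat > look.py <<'E'
from h import *
from cell import viewer,get_obs
import sys
n=sys.argv[1]
im=viewer.get_image("wrist");pickle.dump(im,open(f"w{n}.pkl","wb"));a=im["pixels"]
s=viewer.get_image("side");b=cv2.resize(s["pixels"][90:215,230:350],(384,400),interpolation=cv2.INTER_CUBIC)
cv2.imwrite(f"pics/c{n}.png",np.hstack([cv2.resize(a[:,100:540],(400,364)), cv2.resize(b,(349,364))]))
o=get_obs();print(o["time"],o["position"].round(4),"open",o["opening"],"f",o["contact_force"].round(1),"tq",o["wrist_torque"].round(2),"z",R.from_rotvec(o["tool_rot"]).as_matrix()[:,2].round(3),"yaw",yawof(o))
E
python3 look.py 13
```

```text
18.0 [ 0.6059 -0.186   0.0045] open 0.01321941061497971 f [ 0.1 -0.8 -0.4] tq [ 0.05 -0.09  0.04] z [-0.044 -0.002 -0.999] yaw -0.1668462693798706
```

View pics/c13.png

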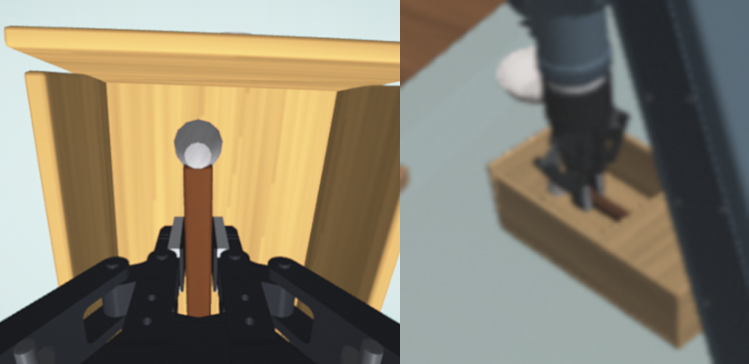

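>>> servo_tool:
  xyz:
    - [0, 0, -0.4]
    - [0, 0, -0.4]
    - [0, 0, -0.4]
    - [0, 0, -0.4]
    - [0, 0, -0.3]
  twist: [0, 0, 0, 0, 0]
  hand: [0, 0, 0, 0, 0]

```text
time: 18.5
position: [0.6051, -0.1845, 0.052]
tool_rot: [3.127, -0.261, -0.08]
contact_force: [-1.0, 0.3, -4.2]
opening: 0.0135
```

```bash
python3 look.py 14
```

```text
18.6 [ 0.6062 -0.1849  0.0529] open 0.013063403744073929 f [ 0.5 -0.2 -1.4] tq [-0.03 -0.25  0.03] z [-0.048  0.    -0.999] yaw -0.16682953305687775
```

View pics/c14.png

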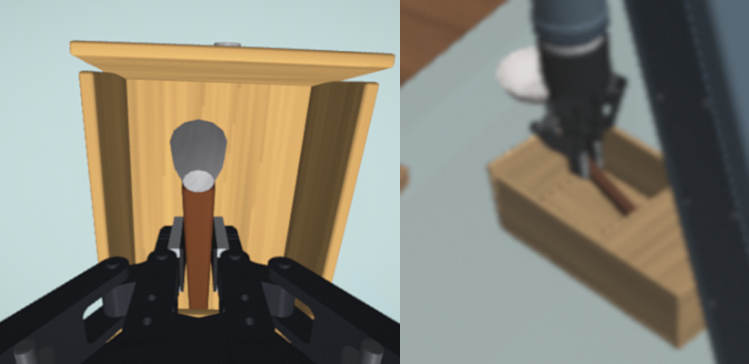

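>>> servo_tool:
  xyz:
    - [0, 0, -0.3]
    - [0.1, 0, -0.25]
    - [0.3, 0, -0.25]
    - [0.4, 0, -0.25]
    - [0.4, 0, -0.25]
  twist: [0, 0, 0, 0, 0]
  hand: [0, 0, 0, 0, 0]

```text
time: 19.1
position: [0.6382, -0.1898, 0.0856]
tool_rot: [3.127, -0.262, -0.078]
contact_force: [0.5, -0.7, 0.2]
opening: 0.0134
```

```bash
python3 look.py 15
```

```text
19.2 [ 0.6397 -0.1905  0.0867] open 0.013447876473906226 f [-0.5 -0.3  0.1] tq [-0.03 -0.09  0.01] z [-0.047 -0.001 -0.999] yaw -0.16699507458142826
```

View pics/c15.png

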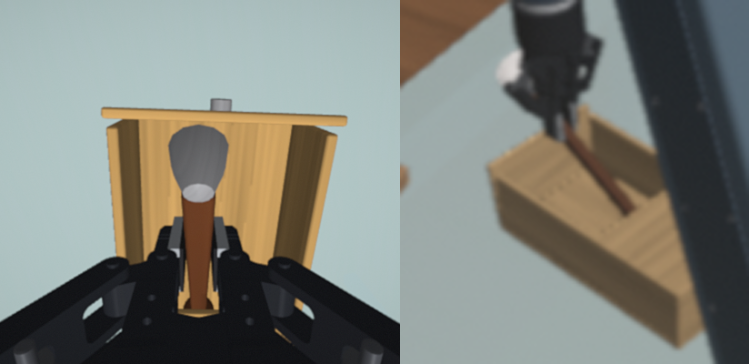

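>>> servo_tool:
  xyz:
    - [0.4, 0, -0.2]
    - [0.4, 0, -0.2]
    - [0.4, 0, -0.1]
    - [0.4, 0, -0.1]
    - [0.3, 0, -0.05]
  twist: [0, 0, 0, 0, 0]
  hand: [0, 0, 0, 0, 0]

```text
time: 19.7
position: [0.6878, -0.1983, 0.1019]
tool_rot: [3.125, -0.261, -0.076]
contact_force: [-0.1, 1.1, 0.3]
opening: 0.0136
```

```bash
python3 look.py 16
```

```text
19.8 [ 0.688  -0.1984  0.1017] open 0.012929248827575174 f [-0.1 -0.8  0.2] tq [-0.04 -0.04  0.06] z [-0.048 -0.    -0.999] yaw -0.16665837813432216
```

View pics/c16.png

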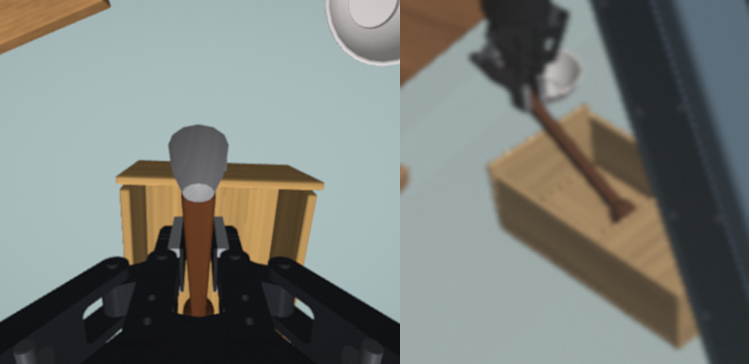

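>>> servo_tool:
  xyz:
    - [0.3, 0, -0.1]
    - [0.3, 0, -0.1]
    - [0.05, 0, -0.3]
    - [0, 0, -0.3]
    - [0, 0, -0.3]
  twist: [0, 0, 0, 0, 0]
  hand: [0, 0, 0, 0, 0]
  newtons: 40

```text
time: 20.3
position: [0.7049, -0.2007, 0.1285]
tool_rot: [3.126, -0.261, -0.081]
contact_force: [0.2, 0.2, 0.2]
opening: 0.0126
```

```bash
python3 look.py 17; python3 - <<'E'
E
```

```text
20.4 [ 0.706  -0.2012  0.1302] open 0.012688429000612842 f [-1.   0.4 -0.8] tq [-0.04 -0.08 -0.01] z [-0.049 -0.    -0.999] yaw -0.16667484720836062
```

View pics/c17.png

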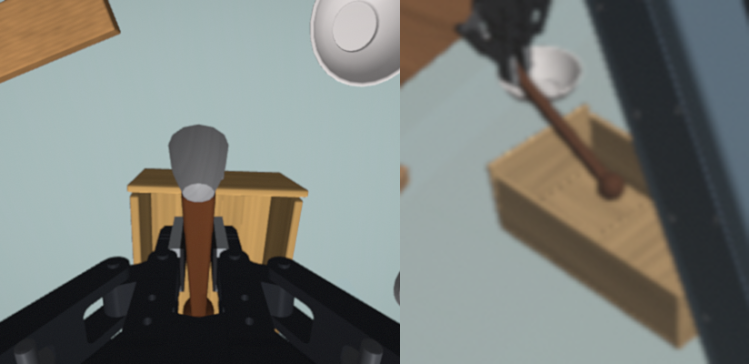

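>>> servo_tool:
  xyz:
    - [0, 0, -0.5]
    - [0, 0, -0.7]
    - [0, 0, -0.7]
    - [0, 0, -0.7]
    - [0, 0, -0.5]
  twist: [0, 0, 0, 0, 0]
  hand: [0, 0, 0, 0, 0]

```text
time: 20.9
position: [0.7079, -0.2005, 0.2108]
tool_rot: [3.127, -0.261, -0.083]
contact_force: [0.3, 0.5, 0.4]
opening: 0.0126
```

>>> servo_tool:
  xyz:
    - [0, 0, -0.2]
    - [0, 0, 0]
    - [0, 0, 0]
    - [0, 0, 0]
    - [0, 0, 0]
  twist: [0, 0, 0, 0, 0]
  hand: [0, 0, 0, 0, 0]

```text
time: 21.4
position: [0.7083, -0.2006, 0.2173]
tool_rot: [3.126, -0.261, -0.081]
contact_force: [-0.4, -0.4, -1.8]
opening: 0.0129
```

```bash
python3 look.py 18
python3 - <<'E'
from h import *
from cell import viewer
for n in("side","top"):
    im=viewer.get_image(n);pickle.dump(im,open(f"{n}18.pkl","wb"));cv2.imwrite(f"pics/{n}18.png",im["pixels"])
E
```

```text
21.5 [ 0.7083 -0.2005  0.2172] open 0.013182522415303622 f [-0.5  1.  -0.4] tq [ 0.02 -0.04  0.01] z [-0.052  0.001 -0.999] yaw -0.16691025698775827
```

View pics/c18.png

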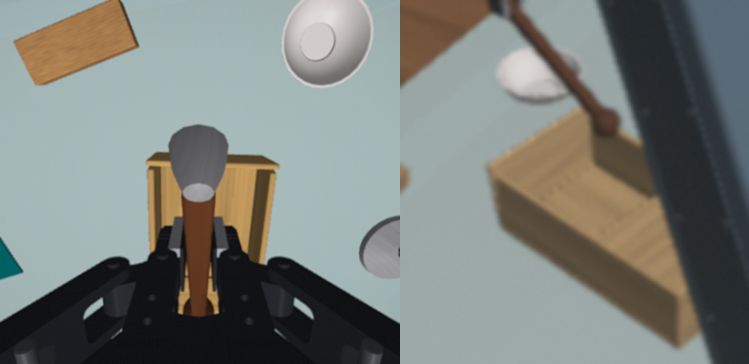

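View pics/side18.png

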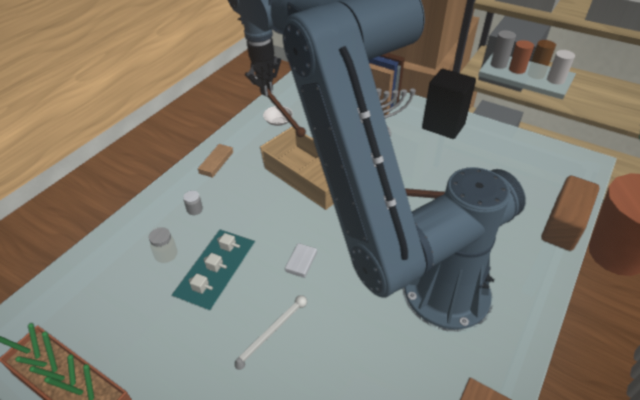

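View pics/top18.png

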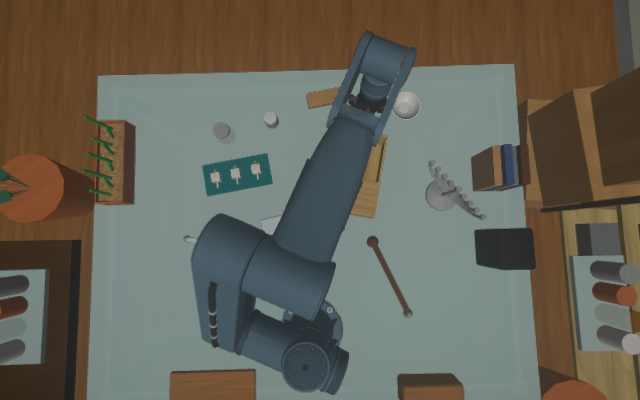

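Run:
```python
from h import *
im=pickle.load(open("side18.pkl","rb"));o,d=ray(im,(299.8,131.9))
n=np.array([np.sin(.1669),np.cos(.1669),0]);P0=np.array([.708,-.2005,.2])
t=((P0-o)@n)/(d@n);P=o+t*d;print("pommel",P)
g=np.array([.708+.002,-.2005,.2172+.048]);print("dist",np.linalg.norm(g-P),"tilt",np.degrees(np.arcsin((g-P)[2]/np.linalg.norm(g-P))))
```

```text
pommel [ 0.5781329  -0.17862166  0.17609347]
dist 0.1606473346706833 tilt 33.68810382394929
```

Run:
```python
from cell import job,get_obs
o=get_obs();print(o["time"],o["dq"].round(3),o["opening"],o["contact_force"])
print(job.sign_off())
```

```text
21.6 [ 0.001 -0.001 -0.006 -0.002 -0.    -0.001] 0.013044961217669222 [-0.12835911 -0.28129305 -0.75368484]
the job is handed in; nothing more can be done
None
```

I did both parts in the order asked and handed the job in at 21.6 s, well under the 54 s limit.

- **Dreidel:** It lies on its side in the free place on the mat and has been let go. Its stem points the same way as the other two, and it is parallel to them within about 0.01 rad. The wrist picture puts it about 2 mm off the row's line and at local y of about -76.5 mm, so it is slightly off the ideal spot.
- **Snuffer:** I took the small brown one from the bin and left the white one and the larger brown one alone. I tipped its bell up under the deck edge and drew it out diagonally. It is held still at 40 N grip and about 34° tilt. Its lowest point is about 70 mm above the bin's highest edge, and nothing touches it in the last pictures.
- **Failed first grasp:** My first try at the dreidel closed on air above it, because the real fingertips sit about 38 mm behind the reported TCP. I measured that offset by lightly touching the free part of the deck with shut fingers, and corrected every later height by it.
- **Other checks:** The force reading stayed within about ±5 N at the end of every move, even when resting on the deck. I therefore judged contact from the arm stalling and from the pictures. The last pictures show no other object moved.

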